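# Make the airway kit's charged batteries and handles ready

### The job

The laryngoscope charger has finished: first push its steel toggle right over, from front to rear, to switch it off. Then slide every washed steel handle shell on the tray, hook end up, over a bare battery cartridge of its own width standing in the charger, lowering it until it sits fully home rather than letting it drop, and draw each flat battery pack up out of the charger's slots and set it fully down in the slot of its own length in the grey kit caddy. Leave the other things on the counter where they are.

Things in the scene. Friction and masses are not known exactly. Their poses are not given: they have to be found in the camera images.
- charger: white charging station, fixed, 220 (x) x 270 (y) mm, deck 60 mm high; origin: centre of its underside. Front (-x) half: three slots for flat packs, running along x, centred at x -40, y +85, +25, -35 mm, and the toggle at x -40, y -100 mm. Rear half: four battery cartridges in a row at x +70 mm, 62 mm apart: wide, slim, wide, slim from +y to -y.
- toggle (a joint): the charger's steel switch toggle: a 55 mm lever pivoted 68 mm above the counter, turning about the charger's y axis. 0 (start, 0 to 0.1): leans 0.45 rad to the charger's front (-x), on; 0.9: leans 0.45 rad to the rear (+x), off. Stays where it is left; 1 to 2 N at the tip moves it.
- toggle_tip (a point): centre of the 18 mm ball at the toggle's tip, about 118 mm above the counter; the point turns with the lever.
- wide_shell_a: Wide stainless handle shell (up to two alike; may be absent): upright tube open at both ends, outside 36 mm, bore 28 mm, tube 105 mm tall with dark grip rings, plus a blade hook (cheeks and cross pin within the tube's outline) 12 mm above its top. Starts standing hook up on the steel tray (floor 3 mm, rim 14 mm high). Origin: centre of its lower end, z up the tube. About 160 g.
- wide_shell_b: Wide stainless handle shell (up to two alike; may be absent): upright tube open at both ends, outside 36 mm, bore 28 mm, tube 105 mm tall with dark grip rings, plus a blade hook (cheeks and cross pin within the tube's outline) 12 mm above its top. Starts standing hook up on the steel tray (floor 3 mm, rim 14 mm high). Origin: centre of its lower end, z up the tube. About 160 g.
- slim_shell_a: Slim stainless handle shell (up to two alike; may be absent): upright tube open at both ends, outside 28 mm, bore 20 mm, tube 90 mm tall with dark grip rings, plus a blade hook (cheeks and cross pin within the tube's outline) 12 mm above its top. Starts standing hook up on the steel tray (floor 3 mm, rim 14 mm high). Origin: centre of its lower end, z up the tube. About 100 g.
- slim_shell_b: Slim stainless handle shell (up to two alike; may be absent): upright tube open at both ends, outside 28 mm, bore 20 mm, tube 90 mm tall with dark grip rings, plus a blade hook (cheeks and cross pin within the tube's outline) 12 mm above its top. Starts standing hook up on the steel tray (floor 3 mm, rim 14 mm high). Origin: centre of its lower end, z up the tube. About 100 g.
- wide_seat_a (a point): centre of the top of the round seat (42 mm wide, 66 mm above the counter) of a wide black upright battery cartridge fixed in the charger: shaft 24 mm across, 82 mm tall above the seat, then an 8 mm taper to a 12 mm nub, 98 mm in all. A wide shell is fully home when its lower end rests on this seat. Axes as the charger's.
- wide_seat_b (a point): centre of the top of the round seat (42 mm wide, 66 mm above the counter) of a wide black upright battery cartridge fixed in the charger: shaft 24 mm across, 82 mm tall above the seat, then an 8 mm taper to a 12 mm nub, 98 mm in all. A wide shell is fully home when its lower end rests on this seat. Axes as the charger's.
- slim_seat_a (a point): centre of the top of the round seat (42 mm wide, 66 mm above the counter) of a slim black upright battery cartridge fixed in the charger: shaft 16 mm across, 68 mm tall above the seat, then an 8 mm taper to a 8 mm nub, 84 mm in all. A slim shell is fully home when its lower end rests on this seat. Axes as the charger's.
- slim_seat_b (a point): centre of the top of the round seat (42 mm wide, 66 mm above the counter) of a slim black upright battery cartridge fixed in the charger: shaft 16 mm across, 68 mm tall above the seat, then an 8 mm taper to a 8 mm nub, 84 mm in all. A slim shell is fully home when its lower end rests on this seat. Axes as the charger's.
- long_pack: long grey flat battery pack (may be absent), 120 mm long (its x), 12 mm thick (its y), 75 mm tall, about 160 g. Origin: centre of its underside. Starts on edge in one of the charger's three slots (15 mm wide, 126 mm long, 30 mm deep, floor 30 mm above the counter), 45 mm standing proud.
- medium_pack: medium grey flat battery pack (may be absent), 95 mm long (its x), 12 mm thick (its y), 75 mm tall, about 130 g. Origin: centre of its underside. Starts on edge in one of the charger's three slots (15 mm wide, 126 mm long, 30 mm deep, floor 30 mm above the counter), 45 mm standing proud.
- short_pack: short grey flat battery pack (may be absent), 70 mm long (its x), 12 mm thick (its y), 75 mm tall, about 100 g. Origin: centre of its underside. Starts on edge in one of the charger's three slots (15 mm wide, 126 mm long, 30 mm deep, floor 30 mm above the counter), 45 mm standing proud.
- caddy: grey kit caddy, a loose 0.9 kg block 150 (x) x 180 (y) x 52 mm high with three slots in its top running along its x: long at y +60, medium at 0, short at y -60 mm. Origin: centre of its underside. May be knocked aside. It stands at one side of the charger, the steel tray of shells (190 mm square) at the other; which side varies.
- long_slot (a point): centre of the floor of the caddy's long slot, 128 mm long (along the caddy's x), 17 mm wide, 38 mm deep with a 3 mm bevel at the mouth; the long pack's own place, with a white paper strip as long as the pack on the deck beside it, 22 mm to its +y side.
- medium_slot (a point): centre of the floor of the caddy's medium slot, 103 mm long (along the caddy's x), 17 mm wide, 38 mm deep with a 3 mm bevel at the mouth; the medium pack's own place, with a white paper strip as long as the pack on the deck beside it, 22 mm to its +y side.
- short_slot (a point): centre of the floor of the caddy's short slot, 78 mm long (along the caddy's x), 17 mm wide, 38 mm deep with a 3 mm bevel at the mouth; the short pack's own place, with a white paper strip as long as the pack on the deck beside it, 22 mm to its +y side.
- canister: bystander: squat stainless screw-top canister of tongue depressors, 100 mm wide, 93 mm tall; leave alone. Origin: centre of its underside.
- otoscope: bystander: black steel otoscope lying down, about 170 mm long, 29 mm thick; leave alone. Origin on the counter under its handle.
- ear_thermometer: bystander: beige plastic ear thermometer lying down, 130 mm long, 30 mm high; leave alone. Origin on the counter under its middle.
- inhaler_spacer: bystander: clear green plastic inhaler spacer lying down, 150 mm long, 57 mm thick; leave alone. Origin on the counter under its middle.
- inhaler_a: bystander: blue plastic inhaler standing up, 80 mm tall, 62 mm long; leave alone. Origin under its body.
- inhaler_b: bystander: blue plastic inhaler standing up, 80 mm tall, 62 mm long; leave alone. Origin under its body.
Not all that is in view belongs to the job. Leave any blue, pink or turquoise look-alike of the slim_shell_b alone.

How it is judged (in metres and radians):
On the way:
1. the charger is switched off: its toggle is pushed over to the rear (value of joint toggle above 0.7 rad), for 0.2 s.
At the end, for the whole second after the job is handed in: Toggle to the rear (over 0.7 rad); each shell on a seat of its own width (6 mm sideways, 4 mm height, tilt 0.08 rad); each pack in the caddy slot of its length (12 mm sideways, within 6 mm of the slot floor, tilt 0.25 rad); caddy level; all released and at rest (value of joint toggle above 0.7 rad and angle between caddy's own z axis and vertical below 0.06 rad and linear speed of each of caddy, wide_shell_a, wide_shell_b, slim_shell_a, slim_shell_b, long_pack, medium_pack, short_pack below 0.03 m/s and ((horizontal distance between wide_shell_a and wide_seat_a below 0.006 m and z of wide_shell_a in the frame of wide_seat_a below 0.004 m) or (horizontal distance between wide_shell_a and wide_seat_b below 0.006 m and z of wide_shell_a in the frame of wide_seat_b below 0.004 m)) and angle between each of wide_shell_a, wide_shell_b, slim_shell_a, slim_shell_b's own z axis and vertical below 0.08 rad and ((horizontal distance between wide_shell_b and wide_seat_a below 0.006 m and z of wide_shell_b in the frame of wide_seat_a below 0.004 m) or (horizontal distance between wide_shell_b and wide_seat_b below 0.006 m and z of wide_shell_b in the frame of wide_seat_b below 0.004 m)) and ((horizontal distance between slim_shell_a and slim_seat_a below 0.006 m and z of slim_shell_a in the frame of slim_seat_a below 0.004 m) or (horizontal distance between slim_shell_a and slim_seat_b below 0.006 m and z of slim_shell_a in the frame of slim_seat_b below 0.004 m)) and ((horizontal distance between slim_shell_b and slim_seat_a below 0.006 m and z of slim_shell_b in the frame of slim_seat_a below 0.004 m) or (horizontal distance between slim_shell_b and slim_seat_b below 0.006 m and z of slim_shell_b in the frame of slim_seat_b below 0.004 m)) and horizontal distance between long_pack and long_slot below 0.012 m and z of long_pack in the frame of long_slot below 0.006 m and angle between each of long_pack, medium_pack, short_pack's own z axis and vertical below 0.25 rad and horizontal distance between medium_pack and medium_slot below 0.012 m and z of medium_pack in the frame of medium_slot below 0.006 m and horizontal distance between short_pack and short_slot below 0.012 m and z of short_pack in the frame of short_slot below 0.006 m); the robot touches nothing.
It fails at once if a shell is put over a cartridge while the charger is still switched on (value of joint toggle below 0.6 rad and ((horizontal distance between wide_shell_a and wide_seat_a below 0.015 m and z of wide_shell_a in the frame of wide_seat_a below 0.08 m) or (horizontal distance between wide_shell_a and wide_seat_b below 0.015 m and z of wide_shell_a in the frame of wide_seat_b below 0.08 m) or (horizontal distance between wide_shell_a and slim_seat_a below 0.015 m and z of wide_shell_a in the frame of slim_seat_a below 0.08 m) or (horizontal distance between wide_shell_a and slim_seat_b below 0.015 m and z of wide_shell_a in the frame of slim_seat_b below 0.08 m) or (horizontal distance between wide_shell_b and wide_seat_a below 0.015 m and z of wide_shell_b in the frame of wide_seat_a below 0.08 m) or (horizontal distance between wide_shell_b and wide_seat_b below 0.015 m and z of wide_shell_b in the frame of wide_seat_b below 0.08 m) or (horizontal distance between wide_shell_b and slim_seat_a below 0.015 m and z of wide_shell_b in the frame of slim_seat_a below 0.08 m) or (horizontal distance between wide_shell_b and slim_seat_b below 0.015 m and z of wide_shell_b in the frame of slim_seat_b below 0.08 m) or (horizontal distance between slim_shell_a and wide_seat_a below 0.015 m and z of slim_shell_a in the frame of wide_seat_a below 0.08 m) or (horizontal distance between slim_shell_a and wide_seat_b below 0.015 m and z of slim_shell_a in the frame of wide_seat_b below 0.08 m) or (horizontal distance between slim_shell_a and slim_seat_a below 0.015 m and z of slim_shell_a in the frame of slim_seat_a below 0.08 m) or (horizontal distance between slim_shell_a and slim_seat_b below 0.015 m and z of slim_shell_a in the frame of slim_seat_b below 0.08 m) or (horizontal distance between slim_shell_b and wide_seat_a below 0.015 m and z of slim_shell_b in the frame of wide_seat_a below 0.08 m) or (horizontal distance between slim_shell_b and wide_seat_b below 0.015 m and z of slim_shell_b in the frame of wide_seat_b below 0.08 m) or (horizontal distance between slim_shell_b and slim_seat_a below 0.015 m and z of slim_shell_b in the frame of slim_seat_a below 0.08 m) or (horizontal distance between slim_shell_b and slim_seat_b below 0.015 m and z of slim_shell_b in the frame of slim_seat_b below 0.08 m))).
It fails at once if a shell is let drop down a cartridge (faster than 0.65 m/s) instead of being lowered ((horizontal distance between wide_shell_a and wide_seat_a below 0.015 m and z of wide_shell_a in the frame of wide_seat_a below 0.08 m and linear speed of wide_shell_a above 0.65 m/s) or (horizontal distance between wide_shell_a and wide_seat_b below 0.015 m and z of wide_shell_a in the frame of wide_seat_b below 0.08 m and linear speed of wide_shell_a above 0.65 m/s) or (horizontal distance between wide_shell_b and wide_seat_a below 0.015 m and z of wide_shell_b in the frame of wide_seat_a below 0.08 m and linear speed of wide_shell_b above 0.65 m/s) or (horizontal distance between wide_shell_b and wide_seat_b below 0.015 m and z of wide_shell_b in the frame of wide_seat_b below 0.08 m and linear speed of wide_shell_b above 0.65 m/s) or (horizontal distance between slim_shell_a and slim_seat_a below 0.015 m and z of slim_shell_a in the frame of slim_seat_a below 0.08 m and linear speed of slim_shell_a above 0.65 m/s) or (horizontal distance between slim_shell_a and slim_seat_b below 0.015 m and z of slim_shell_a in the frame of slim_seat_b below 0.08 m and linear speed of slim_shell_a above 0.65 m/s) or (horizontal distance between slim_shell_b and slim_seat_a below 0.015 m and z of slim_shell_b in the frame of slim_seat_a below 0.08 m and linear speed of slim_shell_b above 0.65 m/s) or (horizontal distance between slim_shell_b and slim_seat_b below 0.015 m and z of slim_shell_b in the frame of slim_seat_b below 0.08 m and linear speed of slim_shell_b above 0.65 m/s)).
It fails at once if a bystander (canister, otoscope, ear thermometer, spacer, inhalers) is shifted by more than 30 mm (distance of any of canister, otoscope, ear_thermometer, inhaler_spacer, inhaler_a, inhaler_b from where it was at the start of the episode above 0.03 m).
Of wide_shell_a, wide_shell_b, slim_shell_a, slim_shell_b only 3 to 4 are there at a start; the rules pass over those that are not, and their reading is None.
Of long_pack, medium_pack, short_pack only 2 to 3 are there at a start; the rules pass over those that are not, and their reading is None.
At some moment in a run one of caddy may be knocked a few centimetres aside while the robot is not near it.
It also fails if it takes over 210 s, if anything falls off the work surface, if the arm or the gripper's body presses on something with over 40 N, if the wrist force passes 120 N, or if a joint passes its speed limit or range.

### The arm

A 6-joint arm with a two-finger parallel gripper is mounted at the origin on the work surface. World frame = base frame: x ahead of the robot, y to its left, z up, the work surface at z = 0. Lengths are in m, angles in degrees, forces in N, time in s.
With the tool pointing down it reaches from about 0.25 to 0.725 m from the base axis. Payload 9.7 kg.
Tool frame: the origin (TCP) lies on the centre line of the jaws, within the pads' length; the fingertips stand tip_extent ahead of it and the grasp point (between the pads) lies 3 mm ahead of it (tip_extent is the distance from the TCP to the fingertips, in m); z points along the fingers, y is the line along which they close (so a half turn about z gives the same grasp; the last joint's range is limited). The gripper opens to 85 mm and grips with 20 to 120 N. Pads are 22 mm wide; open, the fingers measure 114 mm over their backs; the gripper's body (76 mm by 85 mm) begins 54 mm behind the grasp point. The pads swing forward as they close: fully open they stand 13 mm farther back than shut.
Start: joints at [-71.104, 4.979, 10.078, 95.1, 0, 90], TCP at [0.178, -0.52, 0.253] pointing down, gripper open.
Joint ranges: [-179.16, 179.16], [-48.56, 103.87], [-65.8, 70.77], [-126.05, 130.52], [-82.76, 87.17], [-180, 180]. Speed limits (degrees/s): [127.2, 127.2, 147.25, 180, 180, 180].

### API

Orientations are given as [roll, pitch, yaw] about the fixed x, y, z axes, in that order (R = Rz(yaw) Ry(pitch) Rx(roll)).
In Python, from workcell import * gives the robot as it stands.
- The arm moves only by the tool servo_tool, never from a script. Its argument "rows" is a list of rows, each an object with "offset": the shift along the tool's x, y, z as a fraction of full scale, a list of three; "yaw": the turn about the tool's z as a fraction of full scale; "claw": the closure, from 0 (fully open) to 1 (shut). A call has 1 to 12 rows; each row is the pose to reach, as a shift and turn from the pose commanded when the call began, along the tool's axes at that moment, turning the shorter way round; what a row does not reach only later rows make up. Full scale, the value 1, is 0.1 m for a shift and pi rad for a turn. A row lasts 1/8 s, in which the tool goes at most 62.5 mm and 10.7 degrees, less where a joint would pass 70% of its speed; a pose out of reach is approached as far as the arm can. A call with a number of a shift or a turn outside -1 to 1 is refused whole. A call with a gripper value outside its range is refused whole. The fingers move at their own pace and stop on an object; "squeeze" is the grip in N (left out, the last holds). Time passes only in rows, so rows that repeat a pose let the fingers close. It gives the time, the measured TCP pose, the force, the opening and the grip force at its end, in the units of the state.
- get_obs(): the state, without advancing time (a new reading comes with each control period).
- camera(name): name is "scene" or "top" or "wrist"; returns (picture, depth): 400x640x3 uint8, red, green, blue; 400x640 float32, m along the optical axis (not along the pixel's ray), 0 where there is no reading.
- camera_info(name): a dict with "fx", "fy", "cx", "cy" (pixels), "dist" ([k1, k2, p1, p2, k3] as OpenCV has them; the pictures are not rectified), "cam_to_world" (4x4, takes a point from camera to world coordinates); the wrist camera has in their place "hand_eye" (4x4, takes a point from camera to tool coordinates, whose origin is the TCP and whose axes are the flange's). Camera axes: x right, y up, looking along -z (the intrinsics and any distortion apply to the point x, -y, -z); pixel columns grow to the right and rows downward; lengths in m; the calibration is good to about 2 mm. A picture is of the moment at which its call begins: read the wrist's pose just before it. camera_info takes no time and is no camera call.
- job_done(): hands the job in; it is judged then, once.
The state is a dict: "time": time; "q": joint angles; "qd": joint speeds; "joint_efforts": joint torques, N m; "ee_pos": TCP position; "tcp_rot": TCP orientation; "wrist_force": force on the tool from outside, world axes, zero at the start; "torque": the same for the moment, N m; "opening": finger opening in m; "grasp_force": force on a finger pad.
Only numpy, scipy, OpenCV 4.12 (cv2) and the standard library are available. Lean on these libraries where they do the work, as an engineer would, in place of code of your own. Each camera call takes 0.05 s, during which the arm holds its last target. There are 200 camera calls.

## Working session

There is one attempt and no reset: what is moved stays moved. The work goes in short steps, Python scripts to look and compute and a tool call to move; the robot and the scene stay as the last step left them, time stands still between calls to the robot, and variables do not carry over. Pictures are saved under pics/ and viewed, at most 14 in all, crops included, and the job is handed in when it is done.

Besides the shell and the picture viewer there is one more tool, called after "Request:" in YAML: its name, and indented under it one key for each argument. servo_tool: Moves the arm, as the interface text tells. Its arguments: {"type":"object","properties":{"rows":{"type":"array"},"squeeze":{"type":"number"}},"required":["rows"]}

```bash
mkdir -p pics; cat > h.py <<'E'
from workcell import *
import numpy as np, cv2
from scipy.spatial.transform import Rotation as R
def T_tool():
    o=get_obs(); T=np.eye(4); T[:3,3]=o["ee_pos"]; T[:3,:3]=R.from_euler('xyz',o["tcp_rot"],degrees=True).as_matrix(); return T
def shot(n):
    T=T_tool() if n=="wrist" else None
    im,d=camera(n); c=camera_info(n)
    M=T@np.array(c["hand_eye"]) if n=="wrist" else np.array(c["cam_to_world"])
    return im,d,c,M
def rays(c,M,uv):
    K=np.array([[c["fx"],0,c["cx"]],[0,c["fy"],c["cy"]],[0,0,1]])
    p=cv2.undistortPoints(np.array(uv,float).reshape(-1,1,2),K,np.array(c["dist"],float)).reshape(-1,2)
    return np.c_[p[:,0],-p[:,1],-np.ones(len(p))]@M[:3,:3].T, M[:3,3]
def onplane(c,M,uv,z):
    r,o=rays(c,M,uv); return o+r*((z-o[2])/r[:,2])[:,None]
def cloud(im,d,c,M):
    v,u=np.mgrid[0:400,0:640]; r,o=rays(c,M,np.c_[u.ravel(),v.ravel()])
    return (o+r*d.reshape(-1,1)).reshape(400,640,3)
def save(n,im): cv2.imwrite(n,im[...,::-1])
E
python3 - <<'E'
from h import *
print(get_obs())
for n in("scene","top"):
    im,d,c,M=shot(n); save(f"pics/{n}0.png",im); np.savez(f"{n}0.npz",im=im,d=d,M=M); print(n,c["fx"],c["dist"],M.round(3).tolist(),(d==0).mean())
print(camera_info("wrist"))
E
```

```text
{'time': 0.0, 'q': array([-7.11027611e+01,  5.01226030e+00,  1.00335593e+01,  9.50995778e+01,
        1.85907027e-04,  9.00010435e+01]), 'qd': array([ 0.00335402, -0.0695888 ,  0.02483726,  0.07515975,  0.0672463 ,
       -0.09206162]), 'joint_efforts': array([ 1.40162065e-04, -5.20394683e+01,  4.64800787e+01,  1.64504122e-02,
        2.79044990e-06,  9.65467599e-07]), 'ee_pos': array([ 0.1780644 , -0.52016272,  0.25256391]), 'tcp_rot': array([-1.79921721e+02, -1.84481264e-04,  1.88961952e+01]), 'wrist_force': array([-0.20053637,  0.59486483,  0.07824569]), 'torque': array([ 0.01696651,  0.00780619, -0.03896113]), 'grasp_force': 0.0, 'opening': 0.08542369201553891}
scene 504.51864886432656 [0.01632017 0.         0.         0.         0.        ] [[-0.801, -0.354, 0.482, 1.205], [0.598, -0.445, 0.667, 0.831], [-0.022, 0.822, 0.569, 0.833], [0.0, 0.0, 0.0, 1.0]] 0.00445703125
top 411.47722663204377 [-0.09621181  0.          0.          0.          0.        ] [[0.015, 0.995, -0.096, 0.447], [-1.0, 0.014, -0.01, -0.057], [-0.009, 0.097, 0.995, 1.437], [0.0, 0.0, 0.0, 1.0]] 0.00419140625
{'fx': 281.73992634577996, 'fy': 281.73992634577996, 'cx': 318.4592708272949, 'cy': 203.55525396217436, 'dist': array([-0.0037121,  0.       ,  0.       ,  0.       ,  0.       ]), 'hand_eye': array([[-4.47001999e-05,  9.48582885e-01,  3.16528843e-01,
         8.04225508e-02],
       [ 9.99999990e-01,  8.45811432e-05, -1.12255253e-04,
        -3.58678955e-04],
       [-1.33255783e-04,  3.16528835e-01, -9.48582879e-01,
        -1.21089266e-01],
       [ 0.00000000e+00,  0.00000000e+00,  0.00000000e+00,
         1.00000000e+00]])}
```

View pics/top0.png

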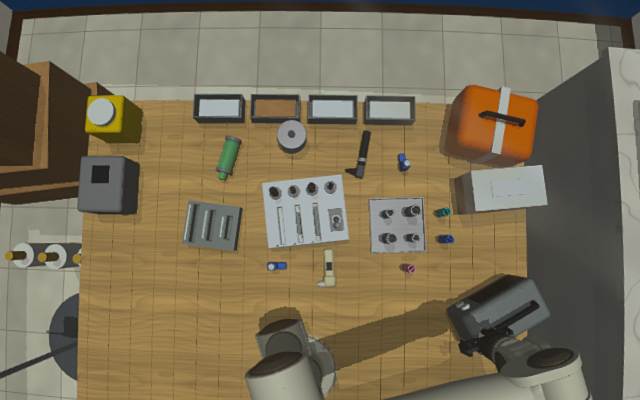

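View pics/scene0.png

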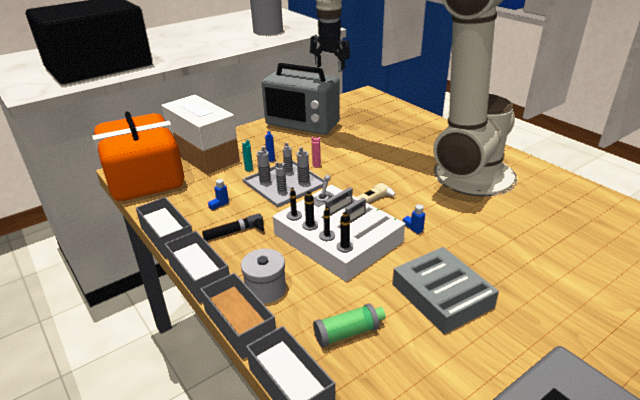

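The top view shows the charger at (305,212), the caddy at (212,226) to its left, and the tray at (397,225). The tray holds four grey shells at (388,214), (412,211), (388,239) and (412,238). The look-alikes are teal (443,212), blue (446,239) and pink (408,268), all off the tray, so I leave them alone. Next I measure from the depth cloud and check close crops.

```bash
cat > a.py <<'E'
from h import *
S={}
for n in("scene","top"):
    z=np.load(n+"0.npz"); S[n]=cloud(z["im"],z["d"],camera_info(n),z["M"])
P=S["top"]; im=np.load("top0.npz")["im"]
print("table z",np.median(P[300:340,150:200,2]), "scene table", np.median(S["scene"][300:330,500:560,2]))
def rect(m,name):
    cs,_=cv2.findContours(m.astype(np.uint8),cv2.RETR_EXTERNAL,cv2.CHAIN_APPROX_NONE); c=max(cs,key=cv2.contourArea)
    return c
hsv=cv2.cvtColor(im,cv2.COLOR_RGB2HSV)
# charger / caddy deck contour by height
for name,(u0,u1,v0,v1),h in(("charger",(255,355,170,255),.06),("caddy",(178,246,195,256),.052)):
    sub=np.zeros((400,640),bool); sub[v0:v1,u0:u1]=1
    m=sub&(abs(P[...,2]-h)<.012)
    cs,_=cv2.findContours(m.astype(np.uint8),cv2.RETR_EXTERNAL,cv2.CHAIN_APPROX_NONE); k=max(cs,key=cv2.contourArea).reshape(-1,2)
    W=onplane(camera_info("top"),np.load("top0.npz")["M"],k,h)[:,:2]
    print(name,cv2.minAreaRect((W*1000).astype(np.float32)),np.median(P[m][:,2]))
# scene cloud height blobs of shells/cartridges: tops
for n in S:
    Q=S[n]; m=(Q[...,2]>.09)&(Q[...,2]<.22)&(Q[...,0]>.25)&(Q[...,0]<.75)&(abs(Q[...,1])<.45)
    k,l,st,ce=cv2.connectedComponentsWithStats(m.astype(np.uint8))
    for i in range(1,k):
        if st[i,4]>8:
            q=Q[l==i]; print(n,ce[i].round(1),st[i,4],np.median(q,0).round(3),q[:,2].max().round(3))
big=cv2.resize(im[165:285,175:465],None,fx=2.75,fy=2.75,interpolation=cv2.INTER_CUBIC); save("pics/top1.png",big)
s=np.load("scene0.npz")["im"]; save("pics/scene1.png",cv2.resize(s[125:335,235:505],None,fx=2.8,fy=2.8,interpolation=cv2.INTER_CUBIC))
E
python3 a.py
```

```text
table z -0.0009753811802758472 scene table -0.0010887174864036564
charger ((545.4765014648438, -12.470932006835938), (220.25119018554688, 270.12030029296875), 7.037601470947266) 0.059599336669690084
caddy ((491.7431640625, 306.43682861328125), (183.34176635742188, 151.04031372070312), 83.30265045166016) 0.05090010055570726
scene [314.7 138.7] 27 [ 0.36  -0.365  0.097] 0.105
scene [286.  146.7] 41 [ 0.466 -0.371  0.097] 0.105
scene [262.1 153.7] 123 [ 0.557 -0.364  0.105] 0.123
scene [301.8 154.4] 124 [ 0.464 -0.285  0.105] 0.12
scene [279.2 165.4] 54 [ 0.544 -0.29   0.096] 0.106
scene [325.6 181.1] 70 [ 0.506 -0.114  0.114] 0.128
scene [292.4 198.1] 116 [ 0.632 -0.09   0.12 ] 0.152
scene [333.3 204.6] 346 [ 0.547 -0.042  0.104] 0.151
scene [308.6 205.1] 236 [ 0.626 -0.025  0.131] 0.167
scene [348.4 218.2] 418 [0.605 0.091 0.107] 0.166
top [311.6 186.7] 61 [ 0.615 -0.036  0.15 ] 0.167
top [330.8 184.8] 28 [ 0.623 -0.096  0.136] 0.153
top [273.3 190.8] 62 [0.601 0.086 0.151] 0.166
top [292.7 189. ] 29 [0.609 0.025 0.135] 0.154
top [415.  209.9] 77 [ 0.549 -0.372  0.108] 0.124
top [316.6 220.7] 109 [ 0.509 -0.053  0.104] 0.11
top [389.1 212.2] 36 [ 0.542 -0.288  0.095] 0.108
top [298.4 222.8] 86 [0.502 0.008 0.104] 0.11
top [337.4 224. ] 33 [ 0.5   -0.118  0.123] 0.13
top [390.9 238.1] 69 [ 0.457 -0.292  0.108] 0.125
top [415.4 237.4] 41 [ 0.461 -0.374  0.098] 0.106
top [411.7 268.8] 22 [ 0.358 -0.362  0.099] 0.109
```

View pics/top1.png

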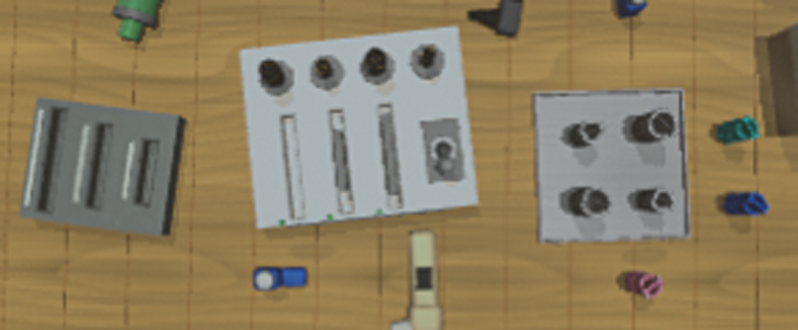

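View pics/scene1.png

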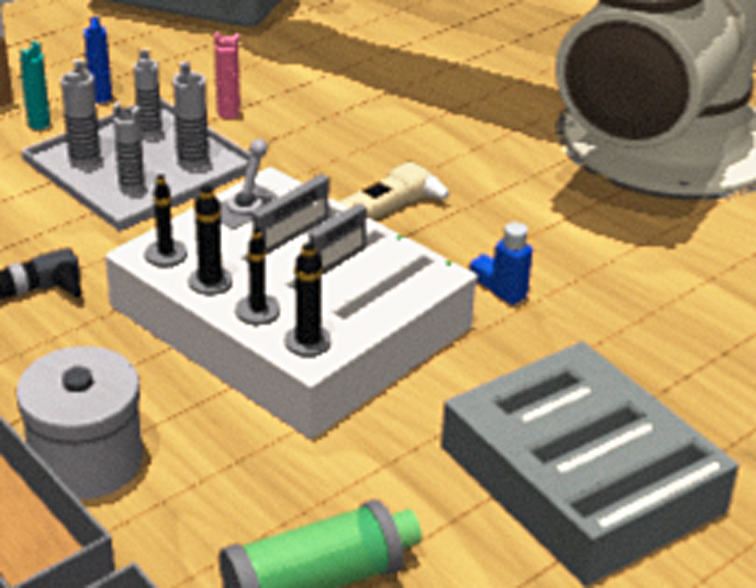

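The crops confirm the choice. The wide shells are at top1 (651,125) and (584,202), and the slim ones at (582,133) and (653,200). Two packs stand in the charger's +25 slot (shorter) and −35 slot (longer), and the toggle ball is at (445,150). I start with the yaw, squaring up to the charger and moving toward it.

Request:
servo_tool:
  rows:
    - {"offset": [0.5,-0.4,-0.3],"yaw": 0.033,"claw": 0.6}
    - {"offset": [1,-0.8,-0.4],"yaw": 0.066,"claw": 1}
    - {"offset": [1,-0.8,-0.4],"yaw": 0.066,"claw": 1}
    - {"offset": [1,-0.8,-0.4],"yaw": 0.066,"claw": 1}

```text
time: 0.6
ee_pos: [0.2471, -0.4121, 0.2933]
tcp_rot: [180.0, 0.0, 7.1]
wrist_force: [0.4, -0.1, -1.2]
opening: 0.0124
grasp_force: 0.0
```

Request:
servo_tool:
  rows:
    - {"offset": [0.5,-0.5,0],"yaw": 0,"claw": 1}
    - {"offset": [1,-1,0],"yaw": 0,"claw": 1}
    - {"offset": [1,-1,0],"yaw": 0,"claw": 1}
    - {"offset": [1,-1,0],"yaw": 0,"claw": 1}

```text
time: 1.1
ee_pos: [0.334, -0.3012, 0.2927]
tcp_rot: [-180.0, 0.0, 7.1]
wrist_force: [0.1, -1.1, -0.1]
opening: -0.0001
grasp_force: 0.0
```

```bash
cat > b.py <<'E'
from h import *
import workcell; print([n for n in dir(workcell) if n[0]!='_'])
o=get_obs(); print({k:np.round(v,4) for k,v in o.items()})
im,d,c,M=shot("wrist"); np.savez("w0.npz",im=im,d=d,M=M); save("pics/w0.png",im)
E
python3 b.py
```

```text
['PlanningError', 'camera', 'camera_info', 'get_obs', 'job_done', 'tip_extent']
{'time': np.float64(1.1), 'q': array([-4.203050e+01, -7.533300e+00,  2.228500e+00,  9.980990e+01,
       -2.070000e-02,  1.308708e+02]), 'qd': array([-2.0946,  0.184 ,  0.263 ,  0.0337, -0.216 , -0.7925]), 'joint_efforts': array([  1.8876, -37.8692,  45.6343,   0.0801,   0.1413,   0.3259]), 'ee_pos': array([ 0.334 , -0.3012,  0.2927]), 'tcp_rot': array([-1.799773e+02,  4.710000e-02,  7.098800e+00]), 'wrist_force': array([ 0.0544, -1.082 , -0.095 ]), 'torque': array([-0.0029,  0.0238, -0.0523]), 'grasp_force': np.float64(0.0), 'opening': np.float64(-0.0001)}
```

View pics/w0.png

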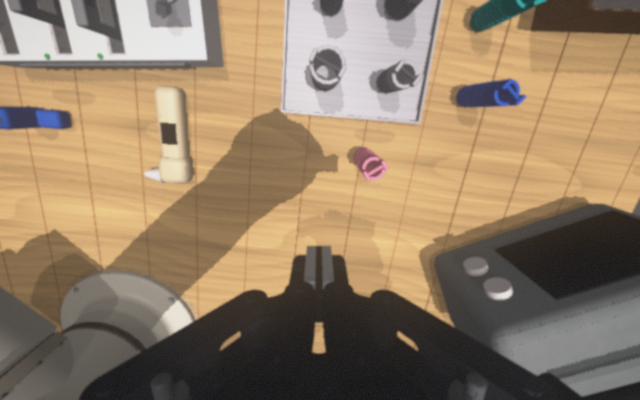

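The wrist view shows the tray's front two shells at (326,70) wide and (400,77) slim. The pink, blue and teal look-alikes stand off the tray at (370,163), (490,95) and (505,10). Now turn to yaw 97, approach the toggle and look again.

Request:
servo_tool:
  rows:
    - {"offset": [0.1,-0.1,0],"yaw": -0.055,"claw": 1}
    - {"offset": [0.2,-0.2,0],"yaw": -0.11,"claw": 1}
    - {"offset": [0.3,-0.3,0],"yaw": -0.165,"claw": 1}
    - {"offset": [0.4,-0.4,0],"yaw": -0.22,"claw": 1}
    - {"offset": [0.5,-0.5,0],"yaw": -0.275,"claw": 1}
    - {"offset": [0.6,-0.6,0],"yaw": -0.33,"claw": 1}
    - {"offset": [0.7,-0.8,0],"yaw": -0.385,"claw": 1}
    - {"offset": [0.7,-0.8,0],"yaw": -0.44,"claw": 1}
    - {"offset": [0.7,-0.8,0],"yaw": -0.5,"claw": 1}
    - {"offset": [0.7,-0.8,0],"yaw": -0.5,"claw": 1}

```text
time: 2.4
ee_pos: [0.3931, -0.2144, 0.293]
tcp_rot: [-180.0, -0.0, 96.8]
wrist_force: [-0.7, -0.2, -0.1]
opening: 0.0002
grasp_force: 0.0
```

```bash
cat > b.py <<'E'
from h import *
print("tip",tip_extent); o=get_obs(); print({k:np.round(v,4) for k,v in o.items() if k in("q","ee_pos","tcp_rot")})
im,d,c,M=shot("wrist"); np.savez("w1.npz",im=im,d=d,M=M); save("pics/w1.png",im)
E
python3 b.py
```

```text
tip 0.022
{'q': array([-2.85928e+01, -7.80660e+00,  2.01220e+00,  9.98521e+01,
       -1.75000e-02,  5.45732e+01]), 'ee_pos': array([ 0.3931, -0.2144,  0.293 ]), 'tcp_rot': array([-1.799627e+02, -5.000000e-03,  9.683400e+01])}
```

View pics/w1.png

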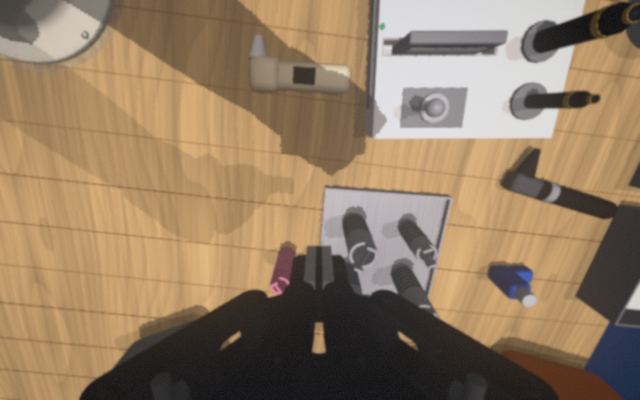

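The wrist view at yaw 97 shows the toggle ball at (435,108), seats near (540,42) and (528,101), and the tray shells around (358,250) and (425,255). Now to turn those into positions.

```bash
cat > c.py <<'E'
from h import *
z=np.load("w1.npz"); im,d,M=z["im"],z["d"],z["M"]; c=camera_info("wrist"); P=cloud(im,d,c,M)
C=np.array([.5455,-.0125]); th=np.radians(7.04); Rc=np.array([[np.cos(th),np.sin(th)],[-np.sin(th),np.cos(th)]])
b=P[98:118,423:447].reshape(-1,3); b=b[b[:,2]>.1]; print("ball",b.mean(0),b[:,2].max(),"chg",Rc@(b.mean(0)[:2]-C))
m=(abs(P[...,2]-.06)<.008)
print("deck z",np.median(P[m][:,2]))
m[160:]=0
cs,_=cv2.findContours(m.astype(np.uint8),cv2.RETR_EXTERNAL,cv2.CHAIN_APPROX_NONE); k=max(cs,key=cv2.contourArea).reshape(-1,2)
W=(onplane(c,M,k,.06)[:,:2]-C)@Rc.T
sel=lambda cond,i:np.round(np.percentile(W[cond][:,i],[10,50,90]),4)
# front edge x=-110, low edge y=-135, rear x=+110
print("front",sel((W[:,0]<-.09)&(W[:,1]>-.12),0),"right",sel((W[:,1]<-.12)&(abs(W[:,0])<.09),1),"rear",sel((W[:,0]>.09)&(W[:,1]>-.12),0))
e=W[(W[:,1]<-.12)&(abs(W[:,0])<.09)]; print("slope deg",np.degrees(np.polyfit(e[:,0],e[:,1],1)[0]))
# table check & shells: points per height
print("table",np.median(P[150:180,180:300,2]))
for hh in (.115,.1):
    q=(P[...,2]>hh-.006)&(P[...,2]<hh+.012)&(P[...,1]<-.2)
    k,l,st,ce=cv2.connectedComponentsWithStats(q.astype(np.uint8))
    for i in range(1,k):
        if st[i,4]>25: print(hh,ce[i].round(),st[i,4],((P[l==i].min(0)+P[l==i].max(0))/2).round(4))
E
python3 c.py
```

```text
ball [ 0.49306791 -0.11799129  0.12675057] 0.41404716086413146 chg [-0.06496605 -0.09826978]
deck z 0.06053124801459395
front [-0.1125 -0.112  -0.1061] right [-0.1328 -0.1326 -0.1324] rear [0.0935 0.1076 0.1087]
slope deg -0.15380377879590684
table 0.0004979136694804598
0.115 [364. 257.] 208 [ 0.4587 -0.2932  0.1155]
0.115 [434. 312.] 45 [ 0.5589 -0.3602  0.1153]
0.1 [362. 252.] 436 [ 0.456 -0.293  0.103]
0.1 [428. 256.] 192 [ 0.5394 -0.2898  0.1005]
0.1 [276. 285.] 82 [ 0.3533 -0.3576  0.099 ]
0.1 [423. 303.] 164 [ 0.5496 -0.3649  0.103 ]
0.1 [568. 396.] 143 [ 0.8185 -0.503   0.1018]
```

Request:
servo_tool:
  rows:
    - {"offset": [0.42,0.35,0],"yaw": 0,"claw": 1}
    - {"offset": [0.84,0.7,0],"yaw": 0,"claw": 1}
    - {"offset": [0.84,0.7,0.5],"yaw": 0,"claw": 1}
    - {"offset": [0.84,0.7,1],"yaw": 0,"claw": 1}
    - {"offset": [0.84,0.7,1],"yaw": 0,"claw": 1}
    - {"offset": [0.84,0.7,1],"yaw": 0,"claw": 1}

```text
time: 3.2
ee_pos: [0.4532, -0.1216, 0.1954]
tcp_rot: [179.9, 0.0, 96.9]
wrist_force: [0.3, 0.4, 0.5]
opening: 0.0001
grasp_force: 0.0
```

Request:
servo_tool:
  rows:
    - {"offset": [0,0,0.3],"yaw": 0,"claw": 1}
    - {"offset": [0,0,0.63],"yaw": 0,"claw": 1}
    - {"offset": [0,0,0.63],"yaw": 0,"claw": 1}
    - {"offset": [0,0.15,0.63],"yaw": 0,"claw": 1}
    - {"offset": [0,0.3,0.63],"yaw": 0,"claw": 1}
    - {"offset": [0,0.45,0.63],"yaw": 0,"claw": 1}
    - {"offset": [0,0.6,0.63],"yaw": 0,"claw": 1}
    - {"offset": [0,0.6,0.63],"yaw": 0,"claw": 1}

```text
time: 4.2
ee_pos: [0.5133, -0.1133, 0.1298]
tcp_rot: [-180.0, -0.0, 97.1]
wrist_force: [0.6, 0.5, 0.0]
opening: -0.0002
grasp_force: 0.0
```

```bash
cat > d.py <<'E'
from h import *
import sys
im,d,c,M=shot("scene"); P=cloud(im,d,c,M); np.savez("s1.npz",im=im,d=d,M=M)
save("pics/s1.png",cv2.resize(im[135:255,240:420],None,fx=3.5,fy=3.5,interpolation=cv2.INTER_CUBIC))
E
python3 d.py
```

```text
(no output)
```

View pics/s1.png

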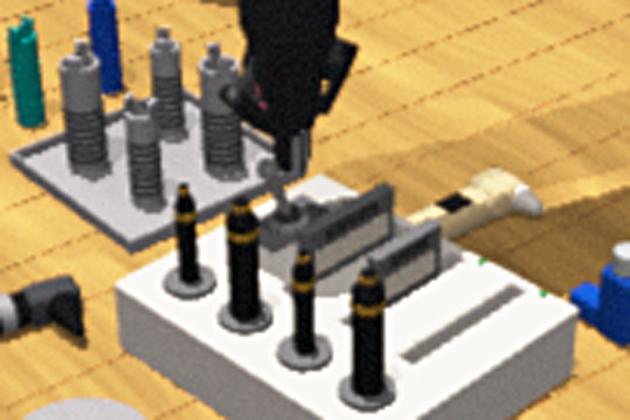

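The toggle, with its ball at crop (267,165), is past upright and the finger is behind it. I push it further.

Request:
servo_tool:
  rows:
    - {"offset": [0,0.05,0],"yaw": 0,"claw": 1}
    - {"offset": [0,0.1,0],"yaw": 0,"claw": 1}
    - {"offset": [0,0.1,0],"yaw": 0,"claw": 1}

```text
time: 4.62
ee_pos: [0.5204, -0.1126, 0.1298]
tcp_rot: [-179.7, -0.0, 97.0]
wrist_force: [-10.4, -1.0, 2.5]
opening: -0.0001
grasp_force: 5.5
```

```bash
cat > e.py <<'E'
from h import *
C=np.array([.5437,-.0104]); th=np.radians(7.04); Rc=np.array([[np.cos(th),np.sin(th)],[-np.sin(th),np.cos(th)]])
im,d,c,M=shot("scene"); P=cloud(im,d,c,M)
q=(P[...,:2]-C)@Rc.T
m=(q[...,1]<-.085)&(q[...,1]>-.115)&(q[...,0]>-.07)&(q[...,0]<.03)&(P[...,2]>.075)&(P[...,2]<.135)
p=np.c_[q[m],P[m][:,2]]
for a in np.arange(.075,.135,.01):
    s=p[(p[:,2]>=a)&(p[:,2]<a+.01)]
    if len(s): print(round(a,3),len(s),s[:,0].min().round(4),s[:,0].max().round(4))
print(get_obs()["wrist_force"])
E
python3 e.py
```

```text
0.075 12 -0.0397 -0.0258
0.085 12 -0.0336 -0.0185
0.095 13 -0.0288 -0.0136
0.105 16 -0.041 -0.0059
0.115 57 -0.0494 -0.0037
0.125 41 -0.0491 -0.0034
[-10.13041376  -1.23633773   2.70108928]
```

The toggle hit its stop at 10 N, with the ball 24 mm or more to the rear, so it is off. Backing away and going over the tray.

Request:
servo_tool:
  rows:
    - {"offset": [0,-0.3,0],"yaw": 0,"claw": 1}
    - {"offset": [0,-0.4,0.0],"yaw": 0,"claw": 1}
    - {"offset": [0,-0.4,-0.5],"yaw": 0,"claw": 1}
    - {"offset": [-0.4,-0.4,-1],"yaw": 0,"claw": 0.5}
    - {"offset": [-1,-0.4,-1],"yaw": 0,"claw": 0}
    - {"offset": [-1,-0.4,-1],"yaw": 0,"claw": 0}

```text
time: 5.42
ee_pos: [0.4954, -0.2198, 0.2304]
tcp_rot: [179.9, 0.1, 96.8]
wrist_force: [-0.1, 0.9, -0.2]
opening: 0.054
grasp_force: 0.0
```

Request:
servo_tool:
  rows:
    - {"offset": [-0.5,0,-0.3],"yaw": 0,"claw": 0}
    - {"offset": [-1,0,-0.6],"yaw": 0,"claw": 0}
    - {"offset": [-1,0,-0.6],"yaw": 0,"claw": 0}
    - {"offset": [-1,0,-0.6],"yaw": 0,"claw": 0}

```text
time: 5.92
ee_pos: [0.5071, -0.3152, 0.2896]
tcp_rot: [-180.0, -0.0, 97.0]
wrist_force: [0.1, 0.2, -0.1]
opening: 0.0855
grasp_force: 0.0
```

Request:
servo_tool:
  rows:
    - {"offset": [-0.4,0,0],"yaw": 0,"claw": 0}
    - {"offset": [-0.8,0,0],"yaw": 0,"claw": 0}
    - {"offset": [-0.8,0,0],"yaw": 0,"claw": 0}
    - {"offset": [-0.8,0,0],"yaw": 0,"claw": 0}

```text
time: 6.42
ee_pos: [0.5169, -0.3938, 0.2899]
tcp_rot: [-180.0, -0.1, 97.1]
wrist_force: [-0.5, 0.4, -0.0]
opening: 0.0852
grasp_force: 0.0
```

```bash
sed -i 's/w1/w2/g' b.py; python3 b.py; python3 e.py
```

```text
tip 0.022
{'q': array([-3.731080e+01,  2.103940e+01,  3.326030e+01,  1.022812e+02,
        2.020000e-02,  4.562240e+01]), 'ee_pos': array([ 0.5169, -0.3938,  0.2899]), 'tcp_rot': array([-1.799709e+02, -5.670000e-02,  9.706680e+01])}
0.075 13 -0.0378 -0.0233
0.085 11 -0.0332 -0.017
0.095 12 -0.0276 -0.0135
0.105 8 -0.0202 -0.0078
0.115 26 -0.0187 -0.0015
0.125 6 -0.0155 -0.0057
[-0.7208218   0.14753629 -0.06420724]
```

View pics/w2.png

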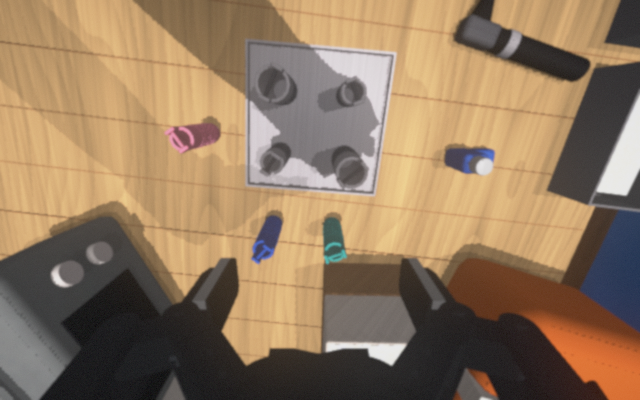

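The view shows the tray with wide shells at (276,84) and (350,166), and slim ones at (350,91) and (275,157). The look-alikes (193,135), (267,237) and (333,238) lie outside it.

```bash
cat > f.py <<'E'
from h import *
z=np.load("w2.npz"); im,d,M=z["im"],z["d"],z["M"]; c=camera_info("wrist"); P=cloud(im,d,c,M)
print("tray/table z",np.median(P[115:125,300:320,2]),np.median(P[10:30,100:200,2]))
for n,(u,v),t in(("wideF",(276,84),.108),("slimR",(350,91),.093),("slimF",(275,157),.093),("wideR",(350,166),.108)):
    s=np.zeros((400,640),bool); s[v-28:v+28,u-28:u+28]=1
    for dz in(.006,.003):
        m=s&(P[...,2]>t-dz)&(P[...,2]<t+.02)
        q=P[m&(P[...,2]<t+.004)][:,:2]; h=cv2.minEnclosingCircle((q*1000).astype(np.float32))
        print(n,dz,m.sum(),np.round(h[0],1),round(h[1],1),P[m][:,2].max().round(3))
    q=P[s&(P[...,2]>.03)&(P[...,2]<t-.01)][:,:2]; h=cv2.minEnclosingCircle((q*1000).astype(np.float32)); print("  body",np.round(h[0],1),round(h[1],1))
E
python3 f.py
```

```text
tray/table z 0.0034909633940722606 0.0006114605509194293
wideF 0.006 636 [ 456.2 -294.2] 18.1 0.122
wideF 0.003 604 [ 456.2 -294.2] 18.1 0.122
  body [ 459.7 -295.3] 17.7
slimR 0.006 402 [ 539.9 -290.5] 13.8 0.107
slimR 0.003 390 [ 539.9 -290.5] 13.8 0.107
  body [ 537.5 -292.3] 13.3
slimF 0.006 362 [ 459.7 -375.4] 14.0 0.107
slimF 0.003 342 [ 459.7 -375.4] 14.0 0.107
  body [ 461.3 -374.1] 14.2
wideR 0.006 496 [ 549.3 -373.2] 18.0 0.123
wideR 0.003 466 [ 549.4 -373.2] 17.9 0.123
  body [ 547.6 -370.5] 17.7
```

Request:
servo_tool:
  rows:
    - {"offset": [0.5,0.18,0],"yaw": 0,"claw": 0}
    - {"offset": [0.997,0.354,0],"yaw": 0,"claw": 0}
    - {"offset": [0.997,0.354,0.3],"yaw": 0,"claw": 0}
    - {"offset": [0.997,0.354,0.7],"yaw": 0,"claw": 0}
    - {"offset": [0.997,0.354,0.7],"yaw": 0,"claw": 0}
    - {"offset": [0.997,0.354,0.7],"yaw": 0,"claw": 0}

```text
time: 7.28
ee_pos: [0.5399, -0.2916, 0.2223]
tcp_rot: [179.9, 0.1, 97.0]
wrist_force: [-0.2, -0.0, -0.1]
opening: 0.0858
grasp_force: 0.0
```

```bash
cat > g.py <<'E'
# usage: g.py x y z [yaw]  -> tool-frame offset (units of 0.1 m) and yaw fraction from measured pose
from h import *
import sys
a=[float(v) for v in sys.argv[1:]]; T=T_tool()
print("ee",T[:3,3].round(4),get_obs()["tcp_rot"].round(2),"off",((T[:3,:3].T@(np.array(a[:3])-T[:3,3]))*10).round(3))
if len(a)>3:
    y=get_obs()["tcp_rot"][2]; print("yaw",round(-((a[3]-y+180)%360-180)/180,4))
E
python3 g.py .5399 -.2905 .08 97.04
```

```text
ee [ 0.5399 -0.2916  0.2223] [1.7991e+02 6.0000e-02 9.7040e+01] off [ 1.200e-02 -1.000e-03  1.423e+00]
yaw 0.0
```

Request:
servo_tool:
  rows:
    - {"offset": [0.01,0,0.3],"yaw": 0,"claw": 0}
    - {"offset": [0.01,0,0.6],"yaw": 0,"claw": 0}
    - {"offset": [0.01,0,0.95],"yaw": 0,"claw": 0}
    - {"offset": [0.01,0,0.95],"yaw": 0,"claw": 0}
  squeeze: 40

```text
time: 7.78
ee_pos: [0.5391, -0.2907, 0.1248]
tcp_rot: [-179.9, -0.1, 97.0]
wrist_force: [0.3, 1.3, 0.4]
opening: 0.0854
grasp_force: 0.0
```

Request:
servo_tool:
  rows:
    - {"offset": [0,0,0.25],"yaw": 0,"claw": 0}
    - {"offset": [0,0,0.45],"yaw": 0,"claw": 0}
    - {"offset": [0,0,0.45],"yaw": 0,"claw": 0.4}
    - {"offset": [0,0,0.45],"yaw": 0,"claw": 1}
    - {"offset": [0,0,0.45],"yaw": 0,"claw": 1}
    - {"offset": [0,0,0.45],"yaw": 0,"claw": 1}
    - {"offset": [0,0,0.45],"yaw": 0,"claw": 1}
    - {"offset": [0,0,0.45],"yaw": 0,"claw": 1}

```text
time: 8.78
ee_pos: [0.5404, -0.2913, 0.0821]
tcp_rot: [179.9, 0.1, 97.0]
wrist_force: [-0.5, -0.3, 6.1]
opening: 0.0272
grasp_force: 39.1
```

Request:
servo_tool:
  rows:
    - {"offset": [0,0,-0.3],"yaw": 0,"claw": 1}
    - {"offset": [0,0,-0.7],"yaw": 0,"claw": 1}
    - {"offset": [0,0,-1],"yaw": 0,"claw": 1}
    - {"offset": [0,0,-1],"yaw": 0,"claw": 1}

```text
time: 9.28
ee_pos: [0.5405, -0.2914, 0.1832]
tcp_rot: [179.8, 0.2, 97.0]
wrist_force: [0.4, -0.3, -0.8]
opening: 0.0274
grasp_force: 39.6
```

Request:
servo_tool:
  rows:
    - {"offset": [0,0.2,-0.5],"yaw": 0,"claw": 1}
    - {"offset": [0,0.5,-0.95],"yaw": 0,"claw": 1}
    - {"offset": [0,0.5,-0.95],"yaw": 0,"claw": 1}
    - {"offset": [0,0.5,-0.95],"yaw": 0,"claw": 1}

```text
time: 9.78
ee_pos: [0.589, -0.2847, 0.2732]
tcp_rot: [-179.9, -0.1, 97.0]
wrist_force: [-0.3, -0.1, -2.6]
opening: 0.0273
grasp_force: 39.8
```

```bash
sed -i 's/w2/w3/g' b.py; python3 b.py
```

```text
tip 0.022
{'q': array([-2.579750e+01,  2.112900e+01,  3.146730e+01,  1.004998e+02,
       -6.800000e-03,  5.717590e+01]), 'ee_pos': array([ 0.589 , -0.2847,  0.2732]), 'tcp_rot': array([-1.798606e+02, -8.190000e-02,  9.702650e+01])}
```

View pics/w3.png

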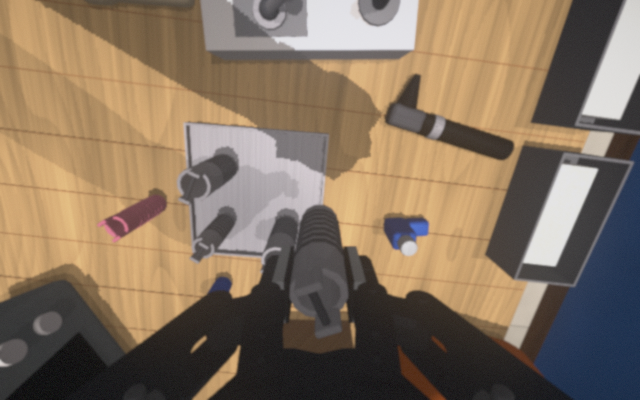

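The slim shell hangs straight in the jaws at (318,270). Moving it toward the charger to see the cartridges.

Request:
servo_tool:
  rows:
    - {"offset": [0.4,0.2,0],"yaw": 0,"claw": 1}
    - {"offset": [0.7,0.4,0],"yaw": 0,"claw": 1}
    - {"offset": [1,0.586,0],"yaw": 0,"claw": 1}
    - {"offset": [1,0.586,0],"yaw": 0,"claw": 1}

```text
time: 10.32
ee_pos: [0.6349, -0.1764, 0.2733]
tcp_rot: [-179.8, -0.1, 97.2]
wrist_force: [0.7, -1.0, -1.0]
opening: 0.0273
grasp_force: 39.9
```

Request:
servo_tool:
  rows:
    - {"offset": [0.25,0,0],"yaw": 0,"claw": 1}
    - {"offset": [0.48,0,0],"yaw": 0,"claw": 1}
    - {"offset": [0.48,0,0],"yaw": 0,"claw": 1}
    - {"offset": [0.48,0,0],"yaw": 0,"claw": 1}

```text
time: 10.82
ee_pos: [0.6291, -0.1307, 0.2755]
tcp_rot: [180.0, 0.0, 97.0]
wrist_force: [0.5, -0.2, -1.1]
opening: 0.0271
grasp_force: 39.9
```

```bash
sed -i 's/w3/w4/g' b.py; python3 b.py; cat > k.py <<'E'
from h import *
z=np.load("w4.npz"); im,d,M=z["im"],z["d"],z["M"]; c=camera_info("wrist"); P=cloud(im,d,c,M)
def fit(C0,thd):
    th=np.radians(thd); Rc=np.array([[np.cos(th),np.sin(th)],[-np.sin(th),np.cos(th)]]); return Rc,(P[...,:2]-C0)@Rc.T
C=np.array([.5437,-.0104]); Rc,q=fit(C,7.04)
out=[]
for y,r in((.093,.012),(.031,.008),(-.031,.012),(-.093,.008)):
    s=(abs(q[...,0]-.07)<.025)&(abs(q[...,1]-y)<.025)
    m=s&(P[...,2]>.08)&(P[...,2]<(.146 if r==.012 else .132))
    m2=s&(P[...,2]>.0635)&(P[...,2]<.069)
    for t,mm in(("shaft",m),("seat",m2)):
        if mm.sum()>30:
            h=cv2.minEnclosingCircle((q[mm]*1000).astype(np.float32)); print(y,t,mm.sum(),np.round(h[0],1),round(h[1],1), np.percentile(q[mm]*1000,[2,98],axis=0).round(1).tolist())
m=(abs(P[...,2]-.06)<.0025)&(abs(q[...,0])<.13)&(abs(q[...,1])<.16)
print("deck",m.sum(),np.median(P[m][:,2]),np.percentile(q[m],[.2,99.8],axis=0).round(4).tolist())
v=np.argwhere(m); print(v.min(0),v.max(0))
E
python3 k.py
```

```text
tip 0.022
{'q': array([-1.173320e+01,  1.914940e+01,  2.918220e+01,  1.000145e+02,
       -1.320000e-02,  7.123710e+01]), 'ee_pos': array([ 0.6291, -0.1307,  0.2755]), 'tcp_rot': array([1.79987e+02, 1.84000e-02, 9.70296e+01])}
0.031 shaft 283 [70.  29.3] 8.0 [[62.2, 22.4], [77.6, 29.7]]
0.031 seat 971 [70.1 30.7] 20.9 [[51.2, 11.1], [89.1, 45.0]]
-0.031 shaft 36 [ 70.2 -31.5] 12.2 [[58.6, -43.3], [82.1, -27.9]]
-0.031 seat 466 [ 70.2 -31.6] 20.9 [[51.0, -51.0], [89.4, -17.5]]
-0.093 shaft 97 [ 70.  -92.9] 8.3 [[62.9, -91.3], [77.3, -85.3]]
-0.093 seat 671 [ 70.4 -93.2] 20.8 [[51.1, -109.4], [89.4, -73.9]]
deck 27162 0.0604769139108049 [[-0.1098, -0.1353], [0.1099, 0.0574]]
[  0 143] [184 358]
```

The cartridges and deck fit the charger frame within 0.5 mm. The first slim shell goes to the far slim cartridge at y +31.

Request:
servo_tool:
  rows:
    - {"offset": [0.4,0,0],"yaw": 0,"claw": 1}
    - {"offset": [0.8,0,0],"yaw": 0,"claw": 1}
    - {"offset": [0.8,0,0],"yaw": 0,"claw": 1}
    - {"offset": [0.8,0,0],"yaw": 0,"claw": 1}

```text
time: 11.38
ee_pos: [0.6197, -0.052, 0.2753]
tcp_rot: [180.0, 0.0, 97.0]
wrist_force: [0.3, 0.5, -0.9]
opening: 0.0273
grasp_force: 39.9
```

Request:
servo_tool:
  rows:
    - {"offset": [0.4,0,0],"yaw": 0,"claw": 1}
    - {"offset": [0.8,0,0],"yaw": 0,"claw": 1}
    - {"offset": [0.8,0,0],"yaw": 0,"claw": 1}
    - {"offset": [0.8,0,0.2],"yaw": 0,"claw": 1}
    - {"offset": [0.8,0,0.35],"yaw": 0,"claw": 1}
    - {"offset": [0.8,0,0.35],"yaw": 0,"claw": 1}
    - {"offset": [0.8,0,0.35],"yaw": 0,"claw": 1}

```text
time: 12.25
ee_pos: [0.6099, 0.0275, 0.2408]
tcp_rot: [180.0, 0.0, 97.0]
wrist_force: [-0.3, -0.1, -0.9]
opening: 0.0277
grasp_force: 39.9
```

```bash
python3 g.py .6096 .0280 .1451 97.04
```

```text
ee [0.6099 0.0275 0.2408] [179.98   0.    96.98] off [ 0.006 -0.003  0.957]
yaw -0.0003
```

Request:
servo_tool:
  rows:
    - {"offset": [0.01,0,0.15],"yaw": 0,"claw": 1}
    - {"offset": [0.01,0,0.3],"yaw": 0,"claw": 1}
    - {"offset": [0.01,0,0.45],"yaw": 0,"claw": 1}
    - {"offset": [0.01,0,0.6],"yaw": 0,"claw": 1}
    - {"offset": [0.01,0,0.75],"yaw": 0,"claw": 1}
    - {"offset": [0.01,0,0.85],"yaw": 0,"claw": 1}
    - {"offset": [0.01,0,0.93],"yaw": 0,"claw": 1}
    - {"offset": [0.01,0,0.95],"yaw": 0,"claw": 1}
    - {"offset": [0.01,0,0.95],"yaw": 0,"claw": 1}

```text
time: 13.38
ee_pos: [0.6098, 0.0291, 0.1456]
tcp_rot: [180.0, 0.0, 97.0]
wrist_force: [0.6, -0.2, -0.8]
opening: 0.0272
grasp_force: 39.8
```

Request:
servo_tool:
  rows:
    - {"offset": [0,0,0.01],"yaw": 0,"claw": 0.5}
    - {"offset": [0,0,0.01],"yaw": 0,"claw": 0}
    - {"offset": [0,0,0.01],"yaw": 0,"claw": 0}
    - {"offset": [0,0,0.01],"yaw": 0,"claw": 0}
    - {"offset": [0,0,-0.3],"yaw": 0,"claw": 0}
    - {"offset": [0,0,-0.6],"yaw": 0,"claw": 0}
    - {"offset": [0,0,-1],"yaw": 0,"claw": 0}
    - {"offset": [0,0,-1],"yaw": 0,"claw": 0}

```text
time: 14.38
ee_pos: [0.6106, 0.0291, 0.2488]
tcp_rot: [179.7, 0.0, 97.0]
wrist_force: [0.5, 0.3, -1.1]
opening: 0.0854
grasp_force: 0.0
```

Request:
servo_tool:
  rows:
    - {"offset": [-0.48,-0.25,0],"yaw": 0,"claw": 0}
    - {"offset": [-0.958,-0.496,0],"yaw": 0,"claw": 0}
    - {"offset": [-0.958,-0.496,0],"yaw": 0,"claw": 0}

```text
time: 14.75
ee_pos: [0.5709, -0.0748, 0.2447]
tcp_rot: [-180.0, 0.0, 96.8]
wrist_force: [1.8, 0.7, -0.3]
opening: 0.0854
grasp_force: 0.0
```

Request:
servo_tool:
  rows:
    - {"offset": [-0.48,-0.25,0],"yaw": 0,"claw": 0}
    - {"offset": [-0.958,-0.496,0],"yaw": 0,"claw": 0}
    - {"offset": [-0.958,-0.496,0],"yaw": 0,"claw": 0}

```text
time: 15.12
ee_pos: [0.5337, -0.1753, 0.2446]
tcp_rot: [-180.0, -0.0, 96.8]
wrist_force: [-0.7, -0.0, -0.4]
opening: 0.0852
grasp_force: 0.0
```

Request:
servo_tool:
  rows:
    - {"offset": [-0.48,-0.25,0],"yaw": 0,"claw": 0}
    - {"offset": [-0.958,-0.496,0],"yaw": 0,"claw": 0}
    - {"offset": [-0.958,-0.496,0],"yaw": 0,"claw": 0}

```text
time: 15.5
ee_pos: [0.4965, -0.2759, 0.2444]
tcp_rot: [-180.0, -0.0, 96.9]
wrist_force: [0.3, 0.8, -0.1]
opening: 0.0853
grasp_force: 0.0
```

Request:
servo_tool:
  rows:
    - {"offset": [-0.48,-0.25,0],"yaw": 0,"claw": 0}
    - {"offset": [-0.958,-0.496,0],"yaw": 0,"claw": 0}
    - {"offset": [-0.958,-0.496,0],"yaw": 0,"claw": 0}
    - {"offset": [-0.958,-0.496,0],"yaw": 0,"claw": 0}

```text
time: 16.0
ee_pos: [0.4604, -0.3743, 0.2448]
tcp_rot: [-180.0, -0.1, 97.1]
wrist_force: [-0.1, 0.4, -0.4]
opening: 0.0854
grasp_force: 0.0
```

```bash
python3 g.py .4597 -.3754 .08 97.04; cat > s.py <<'E'
# shell check from scene: top height of things above each cartridge
from h import *
C=np.array([.5437,-.0104]); th=np.radians(7.04); Rc=np.array([[np.cos(th),np.sin(th)],[-np.sin(th),np.cos(th)]])
for n in("scene","top"):
    im,d,c,M=shot(n); P=cloud(im,d,c,M); q=(P[...,:2]-C)@Rc.T
    for y in(.093,.031,-.031,-.093):
        m=(np.hypot(q[...,0]-.07,q[...,1]-y)<.024)&(P[...,2]>.1)&(P[...,2]<.25)
        p=q[m]; print(n,y,m.sum(),P[m][:,2].max().round(4),((p.min(0)+p.max(0))/2).round(4))
E
python3 s.py
```

```text
ee [ 0.4604 -0.3743  0.2448] [-1.7999e+02 -6.0000e-02  9.7060e+01] off [-0.012 -0.008  1.648]
yaw 0.0001
scene 0.093 228 0.1671 [0.0761 0.0946]
scene 0.031 311 0.1693 [0.0754 0.0317]
scene -0.031 211 0.1649 [ 0.0755 -0.0292]
scene -0.093 96 0.1544 [ 0.076  -0.0929]
top 0.093 61 0.1673 [0.0707 0.0912]
top 0.031 80 0.1701 [0.0702 0.0301]
top -0.031 58 0.1672 [ 0.0714 -0.033 ]
top -0.093 25 0.1527 [ 0.0706 -0.0955]
```

The first slim shell is home, its top at 0.169 against an expected 0.168. Next, the second slim shell.

Request:
servo_tool:
  rows:
    - {"offset": [-0.01,-0.01,0.3],"yaw": 0,"claw": 0}
    - {"offset": [-0.01,-0.01,0.6],"yaw": 0,"claw": 0}
    - {"offset": [-0.01,-0.01,0.9],"yaw": 0,"claw": 0}
    - {"offset": [-0.01,-0.01,0.9],"yaw": 0,"claw": 0}

```text
time: 16.6
ee_pos: [0.4585, -0.3747, 0.1533]
tcp_rot: [-179.9, -0.2, 97.1]
wrist_force: [0.2, -0.3, 0.7]
opening: 0.0854
grasp_force: 0.0
```

Request:
servo_tool:
  rows:
    - {"offset": [0,0,0.35],"yaw": 0,"claw": 0}
    - {"offset": [0,0,0.74],"yaw": 0,"claw": 0}
    - {"offset": [0,0,0.74],"yaw": 0,"claw": 0}
    - {"offset": [0,0,0.74],"yaw": 0,"claw": 0.4}
    - {"offset": [0,0,0.74],"yaw": 0,"claw": 1}
    - {"offset": [0,0,0.74],"yaw": 0,"claw": 1}
    - {"offset": [0,0,0.74],"yaw": 0,"claw": 1}
    - {"offset": [0,0,0.74],"yaw": 0,"claw": 1}
    - {"offset": [0,0,0.74],"yaw": 0,"claw": 1}

```text
time: 17.73
ee_pos: [0.4592, -0.377, 0.0826]
tcp_rot: [179.9, 0.1, 97.0]
wrist_force: [0.7, 0.5, 6.5]
opening: 0.0269
grasp_force: 39.1
```

Request:
servo_tool:
  rows:
    - {"offset": [0,0,-0.3],"yaw": 0,"claw": 1}
    - {"offset": [0,0,-0.7],"yaw": 0,"claw": 1}
    - {"offset": [0,0,-1],"yaw": 0,"claw": 1}
    - {"offset": [0,0,-1],"yaw": 0,"claw": 1}

```text
time: 18.23
ee_pos: [0.4594, -0.3773, 0.1839]
tcp_rot: [179.8, 0.2, 97.0]
wrist_force: [-0.4, -0.1, -0.9]
opening: 0.0269
grasp_force: 39.5
```

Request:
servo_tool:
  rows:
    - {"offset": [0,0.2,-0.5],"yaw": 0,"claw": 1}
    - {"offset": [0,0.3,-0.9],"yaw": 0,"claw": 1}
    - {"offset": [0.5,0.7,-0.9],"yaw": 0,"claw": 1}
    - {"offset": [0.9,1,-0.9],"yaw": 0,"claw": 1}
    - {"offset": [0.9,1,-0.9],"yaw": 0,"claw": 1}

```text
time: 18.85
ee_pos: [0.5482, -0.2722, 0.2697]
tcp_rot: [-179.9, -0.1, 97.2]
wrist_force: [0.0, -0.2, -0.8]
opening: 0.0268
grasp_force: 39.7
```

```bash
python3 g.py .6248 -.0941 .27 97.04
```

```text
ee [ 0.5482 -0.2722  0.2697] [-1.7992e+02 -9.0000e-02  9.7250e+01] off [ 1.67   0.984 -0.002]
yaw 0.0011
```

Request:
servo_tool:
  rows:
    - {"offset": [0.4,0.25,0],"yaw": 0,"claw": 1}
    - {"offset": [0.83,0.5,0],"yaw": 0,"claw": 1}
    - {"offset": [0.83,0.5,0],"yaw": 0,"claw": 1}
    - {"offset": [0.83,0.5,0],"yaw": 0,"claw": 1}

```text
time: 19.35
ee_pos: [0.586, -0.1873, 0.2704]
tcp_rot: [-179.9, -0.0, 97.0]
wrist_force: [-0.8, -0.3, -0.8]
opening: 0.0267
grasp_force: 39.7
```

Request:
servo_tool:
  rows:
    - {"offset": [0.4,0.25,0],"yaw": 0,"claw": 1}
    - {"offset": [0.82,0.48,0],"yaw": 0,"claw": 1}
    - {"offset": [0.82,0.48,0],"yaw": 0,"claw": 1}
    - {"offset": [0.82,0.48,0],"yaw": 0,"claw": 1}
    - {"offset": [0.82,0.48,0.3],"yaw": 0,"claw": 1}
    - {"offset": [0.82,0.48,0.3],"yaw": 0,"claw": 1}
    - {"offset": [0.82,0.48,0.3],"yaw": 0,"claw": 1}

```text
time: 20.23
ee_pos: [0.6237, -0.1004, 0.2422]
tcp_rot: [180.0, 0.0, 96.9]
wrist_force: [-0.5, 0.7, -0.4]
opening: 0.0268
grasp_force: 39.8
```

```bash
python3 g.py .6250 -.0960 .1457 97.04
```

```text
ee [ 0.6237 -0.1004  0.2422] [1.7997e+02 1.0000e-02 9.6940e+01] off [0.043 0.018 0.965]
yaw -0.0006
```

Request:
servo_tool:
  rows:
    - {"offset": [0.04,0.02,0],"yaw": -0.0005,"claw": 1}
    - {"offset": [0.04,0.02,0.15],"yaw": -0.0005,"claw": 1}
    - {"offset": [0.04,0.02,0.3],"yaw": -0.0005,"claw": 1}
    - {"offset": [0.04,0.02,0.45],"yaw": -0.0005,"claw": 1}
    - {"offset": [0.04,0.02,0.6],"yaw": -0.0005,"claw": 1}
    - {"offset": [0.04,0.02,0.75],"yaw": -0.0005,"claw": 1}
    - {"offset": [0.04,0.02,0.87],"yaw": -0.0005,"claw": 1}
    - {"offset": [0.04,0.02,0.94],"yaw": -0.0005,"claw": 1}
    - {"offset": [0.04,0.02,0.965],"yaw": -0.0005,"claw": 1}
    - {"offset": [0.04,0.02,0.965],"yaw": -0.0005,"claw": 1}

```text
time: 21.48
ee_pos: [0.6256, -0.0952, 0.1456]
tcp_rot: [179.9, 0.0, 97.1]
wrist_force: [-1.8, 0.5, 2.5]
opening: 0.0271
grasp_force: 39.9
```

Request:
servo_tool:
  rows:
    - {"offset": [0,0,0],"yaw": 0,"claw": 0.5}
    - {"offset": [0,0,0],"yaw": 0,"claw": 0}
    - {"offset": [0,0,0],"yaw": 0,"claw": 0}
    - {"offset": [0,0,0],"yaw": 0,"claw": 0}
    - {"offset": [0,0,-0.3],"yaw": 0,"claw": 0}
    - {"offset": [0,0,-0.6],"yaw": 0,"claw": 0}
    - {"offset": [0,0,-1],"yaw": 0,"claw": 0}
    - {"offset": [0,0,-1],"yaw": 0,"claw": 0}

```text
time: 22.48
ee_pos: [0.6265, -0.0953, 0.2484]
tcp_rot: [179.7, 0.1, 97.1]
wrist_force: [1.0, -0.1, -0.8]
opening: 0.0854
grasp_force: 0.0
```

Request:
servo_tool:
  rows:
    - {"offset": [-0.44,-0.48,0],"yaw": 0,"claw": 0}
    - {"offset": [-0.884,-0.962,0],"yaw": 0,"claw": 0}
    - {"offset": [-0.884,-0.962,0],"yaw": 0,"claw": 0}
    - {"offset": [-0.884,-0.962,0],"yaw": 0,"claw": 0}

```text
time: 22.98
ee_pos: [0.5409, -0.195, 0.2443]
tcp_rot: [-180.0, -0.0, 97.0]
wrist_force: [0.1, 0.4, -0.0]
opening: 0.0852
grasp_force: 0.0
```

Request:
servo_tool:
  rows:
    - {"offset": [-0.44,-0.48,0],"yaw": 0,"claw": 0}
    - {"offset": [-0.884,-0.962,0],"yaw": 0,"claw": 0}
    - {"offset": [-0.884,-0.962,0],"yaw": 0,"claw": 0}
    - {"offset": [-0.884,-0.962,0],"yaw": 0,"claw": 0}
    - {"offset": [-0.884,-0.962,0],"yaw": 0,"claw": 0}

```text
time: 23.6
ee_pos: [0.4576, -0.2932, 0.2445]
tcp_rot: [-180.0, -0.0, 97.2]
wrist_force: [-0.2, -0.3, 0.2]
opening: 0.0852
grasp_force: 0.0
```

```bash
python3 g.py .4562 -.2942 .086 97.04; python3 s.py | grep '0.093'
```

```text
ee [ 0.4576 -0.2932  0.2445] [-1.7999e+02 -3.0000e-02  9.7220e+01] off [-0.009 -0.015  1.585]
yaw 0.001
scene 0.093 230 0.1652 [0.0756 0.0941]
scene -0.093 269 0.1708 [ 0.0755 -0.0912]
top 0.093 61 0.167 [0.0707 0.0912]
top -0.093 80 0.1706 [ 0.0713 -0.0951]
```

Request:
servo_tool:
  rows:
    - {"offset": [0.0,-0.015,0.3],"yaw": 0.001,"claw": 0}
    - {"offset": [0.0,-0.015,0.6],"yaw": 0.001,"claw": 0}
    - {"offset": [0.0,-0.015,0.85],"yaw": 0.001,"claw": 0}
    - {"offset": [0.0,-0.015,0.85],"yaw": 0.001,"claw": 0}

```text
time: 24.2
ee_pos: [0.4547, -0.2934, 0.158]
tcp_rot: [-179.9, -0.1, 97.0]
wrist_force: [-0.9, 0.1, 0.4]
opening: 0.0854
grasp_force: 0.0
```

Request:
servo_tool:
  rows:
    - {"offset": [0.0,0,0.35],"yaw": 0,"claw": 0}
    - {"offset": [0.0,0,0.73],"yaw": 0,"claw": 0}
    - {"offset": [0.0,0,0.73],"yaw": 0,"claw": 0}
    - {"offset": [0.0,0,0.73],"yaw": 0,"claw": 0.4}
    - {"offset": [0.0,0,0.73],"yaw": 0,"claw": 1}
    - {"offset": [0.0,0,0.73],"yaw": 0,"claw": 1}
    - {"offset": [0.0,0,0.73],"yaw": 0,"claw": 1}
    - {"offset": [0.0,0,0.73],"yaw": 0,"claw": 1}
    - {"offset": [0.0,0,0.73],"yaw": 0,"claw": 1}

```text
time: 25.32
ee_pos: [0.4559, -0.295, 0.0885]
tcp_rot: [179.9, 0.1, 96.9]
wrist_force: [1.3, 0.9, 6.0]
opening: 0.0361
grasp_force: 39.3
```

Request:
servo_tool:
  rows:
    - {"offset": [0,0,-0.3],"yaw": 0,"claw": 1}
    - {"offset": [0,0,-0.7],"yaw": 0,"claw": 1}
    - {"offset": [0,0,-1],"yaw": 0,"claw": 1}
    - {"offset": [0,0,-1],"yaw": 0,"claw": 1}

```text
time: 25.82
ee_pos: [0.4559, -0.2952, 0.1894]
tcp_rot: [179.8, 0.2, 96.9]
wrist_force: [0.4, -1.2, -1.4]
opening: 0.036
grasp_force: 40.3
```

Request:
servo_tool:
  rows:
    - {"offset": [0,0.2,-0.5],"yaw": 0,"claw": 1}
    - {"offset": [0,0.3,-0.95],"yaw": 0,"claw": 1}
    - {"offset": [0.5,0.7,-0.95],"yaw": 0,"claw": 1}
    - {"offset": [0.9,1,-0.95],"yaw": 0,"claw": 1}
    - {"offset": [0.9,1,-0.95],"yaw": 0,"claw": 1}

```text
time: 26.45
ee_pos: [0.5446, -0.1904, 0.2799]
tcp_rot: [-179.9, -0.1, 97.2]
wrist_force: [-0.1, -0.3, -1.3]
opening: 0.0357
grasp_force: 40.6
```

```bash
python3 g.py .6020 .0902 .282 97.04
```

```text
ee [ 0.5446 -0.1904  0.2799] [-1.799e+02 -8.000e-02  9.715e+01] off [ 2.713  0.919 -0.018]
yaw 0.0006
```

Request:
servo_tool:
  rows:
    - {"offset": [0.45,0.15,0],"yaw": 0,"claw": 1}
    - {"offset": [0.9,0.306,0],"yaw": 0,"claw": 1}
    - {"offset": [0.9,0.306,0],"yaw": 0,"claw": 1}
    - {"offset": [0.9,0.306,0],"yaw": 0,"claw": 1}

```text
time: 26.95
ee_pos: [0.5626, -0.1008, 0.281]
tcp_rot: [-179.9, 0.0, 96.9]
wrist_force: [0.1, -0.9, -1.2]
opening: 0.0359
grasp_force: 40.6
```

Request:
servo_tool:
  rows:
    - {"offset": [0.45,0.15,0],"yaw": 0,"claw": 1}
    - {"offset": [0.9,0.306,0],"yaw": 0,"claw": 1}
    - {"offset": [0.9,0.306,0],"yaw": 0,"claw": 1}
    - {"offset": [0.9,0.306,0],"yaw": 0,"claw": 1}

```text
time: 27.45
ee_pos: [0.5823, -0.0084, 0.2815]
tcp_rot: [-180.0, 0.0, 96.9]
wrist_force: [-0.6, 0.4, -1.3]
opening: 0.0359
grasp_force: 40.6
```

Request:
servo_tool:
  rows:
    - {"offset": [0.45,0.15,0],"yaw": 0,"claw": 1}
    - {"offset": [0.905,0.306,0],"yaw": 0,"claw": 1}
    - {"offset": [0.905,0.306,0],"yaw": 0,"claw": 1}
    - {"offset": [0.905,0.306,0.2],"yaw": 0,"claw": 1}
    - {"offset": [0.905,0.306,0.2],"yaw": 0,"claw": 1}
    - {"offset": [0.905,0.306,0.2],"yaw": 0,"claw": 1}

```text
time: 28.2
ee_pos: [0.6019, 0.0851, 0.2625]
tcp_rot: [180.0, 0.0, 96.8]
wrist_force: [0.5, -0.3, -1.5]
opening: 0.0357
grasp_force: 40.6
```

```bash
python3 g.py .6020 .0894 .1515 97.04
```

```text
ee [0.6019 0.0851 0.2625] [1.7998e+02 1.0000e-02 9.6830e+01] off [0.043 0.006 1.11 ]
yaw -0.0011
```

Request:
servo_tool:
  rows:
    - {"offset": [0.04,0.005,0],"yaw": -0.001,"claw": 1}
    - {"offset": [0.04,0.005,0.2],"yaw": -0.001,"claw": 1}
    - {"offset": [0.04,0.005,0.35],"yaw": -0.001,"claw": 1}
    - {"offset": [0.04,0.005,0.5],"yaw": -0.001,"claw": 1}
    - {"offset": [0.04,0.005,0.65],"yaw": -0.001,"claw": 1}
    - {"offset": [0.04,0.005,0.8],"yaw": -0.001,"claw": 1}
    - {"offset": [0.04,0.005,0.9],"yaw": -0.001,"claw": 1}
    - {"offset": [0.04,0.005,1],"yaw": -0.001,"claw": 1}
    - {"offset": [0.04,0.005,1],"yaw": -0.001,"claw": 1}

```text
time: 29.32
ee_pos: [0.6016, 0.0904, 0.161]
tcp_rot: [-179.9, 0.0, 97.1]
wrist_force: [0.3, -0.5, -1.9]
opening: 0.0356
grasp_force: 40.7
```

```bash
python3 g.py .6020 .0894 .1515 97.04
```

```text
ee [0.6016 0.0904 0.161 ] [-179.94    0.     97.1 ] off [-0.01   0.002  0.095]
yaw 0.0004
```

Request:
servo_tool:
  rows:
    - {"offset": [-0.005,0,0.05],"yaw": 0,"claw": 1}
    - {"offset": [-0.005,0,0.1],"yaw": 0,"claw": 1}
    - {"offset": [-0.005,0,0.1],"yaw": 0,"claw": 1}

```text
time: 29.7
ee_pos: [0.602, 0.09, 0.1518]
tcp_rot: [180.0, -0.0, 97.1]
wrist_force: [0.4, -0.4, -1.4]
opening: 0.036
grasp_force: 40.6
```

Request:
servo_tool:
  rows:
    - {"offset": [0,0,0],"yaw": 0,"claw": 0.5}
    - {"offset": [0,0,0],"yaw": 0,"claw": 0}
    - {"offset": [0,0,0],"yaw": 0,"claw": 0}
    - {"offset": [0,0,0],"yaw": 0,"claw": 0}
    - {"offset": [0,0,-0.3],"yaw": 0,"claw": 0}
    - {"offset": [0,0,-0.6],"yaw": 0,"claw": 0}
    - {"offset": [0,0,-1],"yaw": 0,"claw": 0}
    - {"offset": [0,0,-1],"yaw": 0,"claw": 0}

```text
time: 30.7
ee_pos: [0.6029, 0.0901, 0.2553]
tcp_rot: [179.7, -0.0, 97.1]
wrist_force: [0.1, -0.5, 0.7]
opening: 0.0854
grasp_force: 0.0
```

Request:
servo_tool:
  rows:
    - {"offset": [-0.45,-0.11,0],"yaw": 0,"claw": 0}
    - {"offset": [-0.907,-0.217,0],"yaw": 0,"claw": 0}
    - {"offset": [-0.907,-0.217,0],"yaw": 0,"claw": 0}

```text
time: 31.08
ee_pos: [0.5912, -0.0053, 0.251]
tcp_rot: [-179.9, 0.0, 96.9]
wrist_force: [-0.1, -0.1, 0.9]
opening: 0.0854
grasp_force: 0.0
```

Request:
servo_tool:
  rows:
    - {"offset": [-0.45,-0.11,0],"yaw": 0,"claw": 0}
    - {"offset": [-0.907,-0.217,0],"yaw": 0,"claw": 0}
    - {"offset": [-0.907,-0.217,0],"yaw": 0,"claw": 0}

```text
time: 31.45
ee_pos: [0.581, -0.0974, 0.2509]
tcp_rot: [-179.9, -0.0, 96.9]
wrist_force: [-0.1, -0.3, -0.3]
opening: 0.0853
grasp_force: 0.0
```

Request:
servo_tool:
  rows:
    - {"offset": [-0.45,-0.11,0],"yaw": 0,"claw": 0}
    - {"offset": [-0.907,-0.217,0],"yaw": 0,"claw": 0}
    - {"offset": [-0.907,-0.217,0],"yaw": 0,"claw": 0}

```text
time: 31.82
ee_pos: [0.5709, -0.1895, 0.2508]
tcp_rot: [-179.9, -0.0, 97.0]
wrist_force: [0.1, 0.3, -0.0]
opening: 0.0855
grasp_force: 0.0
```

Request:
servo_tool:
  rows:
    - {"offset": [-0.45,-0.11,0],"yaw": 0,"claw": 0}
    - {"offset": [-0.907,-0.217,0],"yaw": 0,"claw": 0}
    - {"offset": [-0.907,-0.217,0],"yaw": 0,"claw": 0}

```text
time: 32.2
ee_pos: [0.5608, -0.2818, 0.2507]
tcp_rot: [-179.9, -0.0, 97.0]
wrist_force: [0.1, 0.2, 0.7]
opening: 0.085
grasp_force: 0.0
```

Request:
servo_tool:
  rows:
    - {"offset": [-0.45,-0.11,0],"yaw": 0,"claw": 0}
    - {"offset": [-0.907,-0.217,0],"yaw": 0,"claw": 0}
    - {"offset": [-0.907,-0.217,0],"yaw": 0,"claw": 0}
    - {"offset": [-0.907,-0.217,0],"yaw": 0,"claw": 0}

```text
time: 32.7
ee_pos: [0.5511, -0.3719, 0.2515]
tcp_rot: [-180.0, -0.1, 97.2]
wrist_force: [-0.1, 0.5, 0.2]
opening: 0.0855
grasp_force: 0.0
```

```bash
python3 g.py .5494 -.3732 .086 97.04; python3 s.py
```

```text
ee [ 0.5511 -0.3719  0.2515] [-1.7999e+02 -5.0000e-02  9.7160e+01] off [-0.012 -0.018  1.655]
yaw 0.0007
scene 0.093 508 0.1848 [0.0744 0.0937]
scene 0.031 309 0.1708 [0.0753 0.0329]
scene -0.031 211 0.1641 [ 0.0757 -0.0294]
scene -0.093 267 0.1698 [ 0.0755 -0.0914]
top 0.093 140 0.187 [0.0709 0.0911]
top 0.031 80 0.1703 [0.0701 0.0301]
top -0.031 58 0.1657 [ 0.0714 -0.033 ]
top -0.093 81 0.1691 [ 0.0716 -0.095 ]
```

Request:
servo_tool:
  rows:
    - {"offset": [0.0,-0.018,0.3],"yaw": 0.0005,"claw": 0}
    - {"offset": [0.0,-0.018,0.6],"yaw": 0.0005,"claw": 0}
    - {"offset": [0.0,-0.018,0.9],"yaw": 0.0005,"claw": 0}
    - {"offset": [0.0,-0.018,0.9],"yaw": 0.0005,"claw": 0}

```text
time: 33.3
ee_pos: [0.5481, -0.3719, 0.1598]
tcp_rot: [-179.8, -0.2, 97.1]
wrist_force: [1.2, -0.5, 0.4]
opening: 0.0853
grasp_force: 0.0
```

Request:
servo_tool:
  rows:
    - {"offset": [0.0,0,0.35],"yaw": 0,"claw": 0}
    - {"offset": [0.0,0,0.74],"yaw": 0,"claw": 0}
    - {"offset": [0.0,0,0.74],"yaw": 0,"claw": 0}
    - {"offset": [0.0,0,0.74],"yaw": 0,"claw": 0.4}
    - {"offset": [0.0,0,0.74],"yaw": 0,"claw": 1}
    - {"offset": [0.0,0,0.74],"yaw": 0,"claw": 1}
    - {"offset": [0.0,0,0.74],"yaw": 0,"claw": 1}
    - {"offset": [0.0,0,0.74],"yaw": 0,"claw": 1}
    - {"offset": [0.0,0,0.74],"yaw": 0,"claw": 1}

```text
time: 34.42
ee_pos: [0.5494, -0.3741, 0.0896]
tcp_rot: [179.9, 0.1, 97.0]
wrist_force: [0.4, 0.4, 6.0]
opening: 0.0346
grasp_force: 39.4
```

Request:
servo_tool:
  rows:
    - {"offset": [0,0,-0.3],"yaw": 0,"claw": 1}
    - {"offset": [0,0,-0.7],"yaw": 0,"claw": 1}
    - {"offset": [0,0,-1],"yaw": 0,"claw": 1}
    - {"offset": [0,0,-1],"yaw": 0,"claw": 1}

```text
time: 34.92
ee_pos: [0.5494, -0.3743, 0.1907]
tcp_rot: [179.8, 0.2, 97.0]
wrist_force: [0.1, -0.2, -2.2]
opening: 0.0347
grasp_force: 40.3
```

Request:
servo_tool:
  rows:
    - {"offset": [0,0,-0.5],"yaw": 0,"claw": 1}
    - {"offset": [0,0.1,-0.95],"yaw": 0,"claw": 1}
    - {"offset": [0.5,0.3,-0.95],"yaw": 0,"claw": 1}
    - {"offset": [0.9,0.5,-0.95],"yaw": 0,"claw": 1}
    - {"offset": [0.9,0.5,-0.95],"yaw": 0,"claw": 1}

```text
time: 35.55
ee_pos: [0.5881, -0.2755, 0.2813]
tcp_rot: [-179.9, -0.1, 97.2]
wrist_force: [-0.2, -0.5, -1.9]
opening: 0.0346
grasp_force: 40.5
```

```bash
python3 g.py .6172 -.0330 .282 97.04
```

```text
ee [ 0.5881 -0.2755  0.2813] [-1.7992e+02 -8.0000e-02  9.7210e+01] off [ 2.37   0.593 -0.004]
yaw 0.001
```

Request:
servo_tool:
  rows:
    - {"offset": [0.4,0.1,0],"yaw": 0,"claw": 1}
    - {"offset": [0.787,0.2,0],"yaw": 0,"claw": 1}
    - {"offset": [0.787,0.2,0],"yaw": 0,"claw": 1}
    - {"offset": [0.787,0.2,0],"yaw": 0,"claw": 1}

```text
time: 36.05
ee_pos: [0.5973, -0.1984, 0.2819]
tcp_rot: [-179.9, -0.0, 97.0]
wrist_force: [0.3, -0.9, -1.8]
opening: 0.0348
grasp_force: 40.5
```

Request:
servo_tool:
  rows:
    - {"offset": [0.4,0.1,0],"yaw": 0,"claw": 1}
    - {"offset": [0.787,0.2,0],"yaw": 0,"claw": 1}
    - {"offset": [0.787,0.2,0],"yaw": 0,"claw": 1}
    - {"offset": [0.787,0.2,0],"yaw": 0,"claw": 1}

```text
time: 36.55
ee_pos: [0.6077, -0.1183, 0.2824]
tcp_rot: [-180.0, 0.0, 97.0]
wrist_force: [0.2, -0.8, -1.7]
opening: 0.0345
grasp_force: 40.5
```

Request:
servo_tool:
  rows:
    - {"offset": [0.4,0.1,0],"yaw": 0,"claw": 1}
    - {"offset": [0.82,0.2,0],"yaw": 0,"claw": 1}
    - {"offset": [0.82,0.2,0],"yaw": 0,"claw": 1}
    - {"offset": [0.82,0.2,0.2],"yaw": 0,"claw": 1}
    - {"offset": [0.82,0.2,0.2],"yaw": 0,"claw": 1}
    - {"offset": [0.82,0.2,0.2],"yaw": 0,"claw": 1}

```text
time: 37.3
ee_pos: [0.6175, -0.0345, 0.2633]
tcp_rot: [180.0, 0.0, 96.9]
wrist_force: [0.9, 1.0, -1.3]
opening: 0.0347
grasp_force: 40.5
```

```bash
python3 g.py .6172 -.0339 .1527 97.04
```

```text
ee [ 0.6175 -0.0345  0.2633] [1.7999e+02 1.0000e-02 9.6940e+01] off [ 0.007 -0.003  1.106]
yaw -0.0006
```

Request:
servo_tool:
  rows:
    - {"offset": [0.005,0,0.2],"yaw": -0.0005,"claw": 1}
    - {"offset": [0.005,0,0.35],"yaw": -0.0005,"claw": 1}
    - {"offset": [0.005,0,0.5],"yaw": -0.0005,"claw": 1}
    - {"offset": [0.005,0,0.65],"yaw": -0.0005,"claw": 1}
    - {"offset": [0.005,0,0.8],"yaw": -0.0005,"claw": 1}
    - {"offset": [0.005,0,0.9],"yaw": -0.0005,"claw": 1}
    - {"offset": [0.005,0,1],"yaw": -0.0005,"claw": 1}
    - {"offset": [0.005,0,1],"yaw": -0.0005,"claw": 1}

```text
time: 38.3
ee_pos: [0.6172, -0.0328, 0.162]
tcp_rot: [-179.9, -0.0, 97.1]
wrist_force: [0.5, 0.0, -1.6]
opening: 0.0349
grasp_force: 40.5
```

Request:
servo_tool:
  rows:
    - {"offset": [0,0,0.05],"yaw": 0,"claw": 1}
    - {"offset": [0,0,0.1],"yaw": 0,"claw": 1}
    - {"offset": [0,0,0.1],"yaw": 0,"claw": 1}

```text
time: 38.67
ee_pos: [0.6176, -0.0328, 0.1528]
tcp_rot: [180.0, 0.0, 97.1]
wrist_force: [0.6, -0.8, -2.4]
opening: 0.0345
grasp_force: 40.5
```

Request:
servo_tool:
  rows:
    - {"offset": [0,0,0],"yaw": 0,"claw": 0.5}
    - {"offset": [0,0,0],"yaw": 0,"claw": 0}
    - {"offset": [0,0,0],"yaw": 0,"claw": 0}
    - {"offset": [0,0,0],"yaw": 0,"claw": 0}
    - {"offset": [0,0,-0.3],"yaw": 0,"claw": 0}
    - {"offset": [0,0,-0.6],"yaw": 0,"claw": 0}
    - {"offset": [0,0,-1],"yaw": 0,"claw": 0}
    - {"offset": [0,0,-1],"yaw": 0,"claw": 0}

```text
time: 39.67
ee_pos: [0.6185, -0.0329, 0.2564]
tcp_rot: [179.7, 0.1, 97.1]
wrist_force: [0.1, -0.1, -0.3]
opening: 0.0856
grasp_force: 0.0
```

Request:
servo_tool:
  rows:
    - {"offset": [0,0,-0.3],"yaw": -0.055,"claw": 0}
    - {"offset": [0,0,-0.3],"yaw": -0.11,"claw": 0}
    - {"offset": [0,0,-0.3],"yaw": -0.165,"claw": 0}
    - {"offset": [0,0,-0.3],"yaw": -0.22,"claw": 0}
    - {"offset": [0,0,-0.3],"yaw": -0.275,"claw": 0}
    - {"offset": [0,0,-0.3],"yaw": -0.33,"claw": 0}
    - {"offset": [0,0,-0.3],"yaw": -0.385,"claw": 0}
    - {"offset": [0,0,-0.3],"yaw": -0.44,"claw": 0}
    - {"offset": [0,0,-0.3],"yaw": -0.5,"claw": 0}
    - {"offset": [0,0,-0.3],"yaw": -0.5,"claw": 0}
    - {"offset": [0,0,-0.3],"yaw": -0.5,"claw": 0}

```text
time: 41.05
ee_pos: [0.6174, -0.0328, 0.2823]
tcp_rot: [180.0, -0.0, -173.1]
wrist_force: [-0.1, 1.2, 0.2]
opening: 0.0852
grasp_force: 0.0
```

```bash
python3 s.py; sed -i 's/w4/w5/g' b.py; python3 b.py
```

```text
scene 0.093 515 0.1853 [0.0748 0.0946]
scene 0.031 309 0.1695 [0.0755 0.0334]
scene -0.031 445 0.1857 [ 0.0744 -0.0293]
scene -0.093 268 0.1692 [ 0.0752 -0.0926]
top 0.093 110 0.1859 [0.0709 0.0943]
tip 0.022
{'q': array([-3.04550e+00,  1.57143e+01,  2.56916e+01,  9.99963e+01,
        1.50000e-03, -9.99560e+00]), 'ee_pos': array([ 0.6175, -0.0328,  0.2825]), 'tcp_rot': array([ 1.799952e+02, -1.850000e-02, -1.730499e+02])}Traceback (most recent call last):
  File "s.py", line 8, in <module>
    p=q[m]; print(n,y,m.sum(),P[m][:,2].max().round(4),((p.min(0)+p.max(0))/2).round(4))
                              ~~~~~~~~~~~~~^^
    return umr_maximum(a, axis, None, out, keepdims, initial, where)
ValueError: zero-size array to reduction operation maximum which has no identity
```

View pics/w5.png

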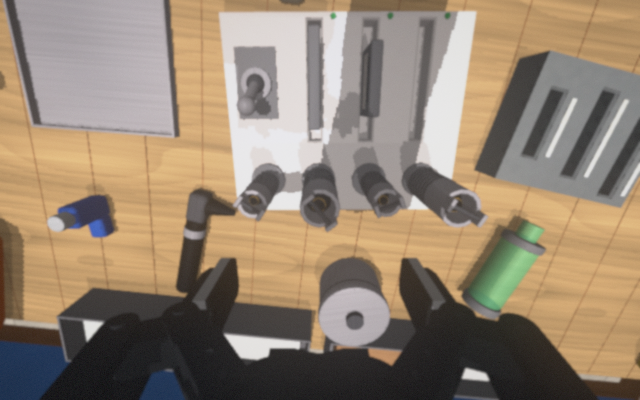

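All four shells are home at their expected tops. The packs stand at (316,75) and (373,77), and the caddy is at right around (580,130). Next I measure the packs and the caddy.

```bash
cat > p.py <<'E'
from h import *
z=np.load("w5.npz"); im,d,M=z["im"],z["d"],z["M"]; c=camera_info("wrist"); P=cloud(im,d,c,M)
C=np.array([.5437,-.0104]); th=np.radians(7.04); Rc=np.array([[np.cos(th),np.sin(th)],[-np.sin(th),np.cos(th)]]); q=(P[...,:2]-C)@Rc.T
for y in(.085,.025,-.035):
    m=(abs(q[...,1]-y)<.02)&(q[...,0]<.045)&(q[...,0]>-.12)&(P[...,2]>.1)&(P[...,2]<.115)
    if m.sum()>20: print("pack",y,m.sum(),cv2.minAreaRect((q[m]*1000).astype(np.float32)),P[m][:,2].max())
def caddy(P,c,M,name):
    m=(abs(P[...,2]-.052)<.004)&(P[...,1]>.17)&(P[...,0]<.66)&(P[...,0]>.3)
    m=cv2.morphologyEx(m.astype(np.uint8),cv2.MORPH_OPEN,np.ones((3,3)))
    cs,hi=cv2.findContours(m,cv2.RETR_CCOMP,cv2.CHAIN_APPROX_NONE)
    i=max(range(len(cs)),key=lambda i:cv2.contourArea(cs[i]))
    W=lambda k:(onplane(c,M,k.reshape(-1,2),.052)[:,:2]*1000).astype(np.float32)
    print(name,"deck",cv2.minAreaRect(W(cs[i])),"px",cs[i].reshape(-1,2).min(0),cs[i].reshape(-1,2).max(0))
    for j in range(len(cs)):
        if hi[0][j][3]==i and cv2.contourArea(cs[j])>40: print("  slot",cv2.minAreaRect(W(cs[j])))
caddy(P,c,M,"wrist")
for n in("top","scene"):
    im,d,c2,M2=shot(n); caddy(cloud(im,d,c2,M2),c2,M2,n)
E
python3 p.py
```

```text
pack 0.025 1006 ((-40.3275260925293, 24.26697540283203), (69.24274444580078, 12.780570030212402), 0.375941663980484) 0.10790757130803214
pack -0.035 1331 ((-40.294471740722656, -35.777381896972656), (94.67741394042969, 12.57492446899414), 0.009669591672718525) 0.10832790254840985
wrist deck ((524.8673706054688, 286.25958251953125), (184.62261962890625, 150.0326690673828), 84.15618133544922) px [494  51] [639 206]
  slot ((525.1934814453125, 284.4911193847656), (23.33808135986328, 104.13508605957031), 82.3064193725586)
  slot ((518.6820068359375, 225.2937774658203), (20.905546188354492, 79.280517578125), 81.75614166259766)
top deck ((468.38616943359375, 235.14703369140625), (43.82584762573242, 51.3431282043457), 0.9622635245323181) px [224 226] [239 239]
scene deck ((529.0443115234375, 289.0029602050781), (184.2484588623047, 155.1634521484375), 84.19619750976562) px [377 248] [479 318]
  slot ((536.511474609375, 347.18377685546875), (24.33169174194336, 130.5301055908203), 83.792724609375)
  slot ((529.1848754882812, 288.380126953125), (29.058422088623047, 108.75617980957031), 88.39533996582031)
  slot ((524.7427978515625, 229.22711181640625), (30.0561580657959, 80.99718475341797), 86.45600891113281)
```

The packs are short (69 mm) at y +25 and medium (95 mm) at y −35. The caddy has been knocked to about (0.525, 0.285), so I'll re-measure it with the pack in hand. First I pick the short pack, with the jaws partly open.

Request:
servo_tool:
  rows:
    - {"offset": [0.5,0.25,0],"yaw": 0,"claw": 0.5}
    - {"offset": [1,0.55,0],"yaw": 0,"claw": 0.58}
    - {"offset": [1,0.55,0.3],"yaw": 0,"claw": 0.58}
    - {"offset": [1,0.55,0.7],"yaw": 0,"claw": 0.58}
    - {"offset": [1,0.55,0.9],"yaw": 0,"claw": 0.58}
    - {"offset": [1,0.55,0.9],"yaw": 0,"claw": 0.58}
    - {"offset": [1,0.55,0.9],"yaw": 0,"claw": 0.58}

```text
time: 42.18
ee_pos: [0.5118, 0.0094, 0.194]
tcp_rot: [-180.0, 0.1, -172.9]
wrist_force: [0.9, 0.2, -0.1]
opening: 0.0359
grasp_force: 0.0
```

```bash
python3 g.py .5007 .0088 .090 -172.96
```

```text
ee [0.5118 0.0094 0.194 ] [-1.7999e+02  8.0000e-02 -1.7292e+02] off [0.113 0.008 1.039]
yaw 0.0002
```

Request:
servo_tool:
  rows:
    - {"offset": [0.113,0.008,0],"yaw": 0,"claw": 0.58}
    - {"offset": [0.113,0.008,0.3],"yaw": 0,"claw": 0.58}
    - {"offset": [0.113,0.008,0.6],"yaw": 0,"claw": 0.58}
    - {"offset": [0.113,0.008,0.85],"yaw": 0,"claw": 0.58}
    - {"offset": [0.113,0.008,1],"yaw": 0,"claw": 0.58}
    - {"offset": [0.113,0.008,1],"yaw": 0,"claw": 0.58}
    - {"offset": [0.113,0.008,1],"yaw": 0,"claw": 1}
    - {"offset": [0.113,0.008,1],"yaw": 0,"claw": 1}
    - {"offset": [0.113,0.008,1],"yaw": 0,"claw": 1}
    - {"offset": [0.113,0.008,1],"yaw": 0,"claw": 1}

```text
time: 43.42
ee_pos: [0.5009, 0.0087, 0.0942]
tcp_rot: [-180.0, 0.1, -172.9]
wrist_force: [-0.9, -0.8, 5.8]
opening: 0.0114
grasp_force: 40.0
```

Request:
servo_tool:
  rows:
    - {"offset": [0,0,-0.15],"yaw": 0,"claw": 1}
    - {"offset": [0,0,-0.3],"yaw": 0,"claw": 1}
    - {"offset": [0,0,-0.5],"yaw": 0,"claw": 1}
    - {"offset": [0,0,-0.75],"yaw": 0,"claw": 1}
    - {"offset": [0,0,-1],"yaw": 0,"claw": 1}
    - {"offset": [0,0,-1],"yaw": 0,"claw": 1}

```text
time: 44.18
ee_pos: [0.5011, 0.0088, 0.1954]
tcp_rot: [-180.0, 0.2, -172.9]
wrist_force: [0.0, -0.2, -1.2]
opening: 0.0115
grasp_force: 39.0
```

Request:
servo_tool:
  rows:
    - {"offset": [-0.3,0.5,-0.7],"yaw": 0.03,"claw": 1}
    - {"offset": [-0.6,1,-0.8],"yaw": 0.07,"claw": 1}
    - {"offset": [-0.7,1,-0.8],"yaw": 0.074,"claw": 1}
    - {"offset": [-0.7,1,-0.8],"yaw": 0.074,"claw": 1}

```text
time: 44.68
ee_pos: [0.5579, 0.118, 0.2719]
tcp_rot: [-180.0, -0.1, 173.9]
wrist_force: [-0.2, -1.5, -1.0]
opening: 0.0114
grasp_force: 39.3
```

```bash
sed -i 's/w5/w6/g' b.py; python3 b.py
```

```text
tip 0.022
{'q': array([1.19397e+01, 8.35240e+00, 1.58522e+01, 9.75549e+01, 3.20000e-03,
       1.80374e+01]), 'ee_pos': array([0.5579, 0.118 , 0.2719]), 'tcp_rot': array([-1.799860e+02, -5.340000e-02,  1.739023e+02])}
```

View pics/w6.png

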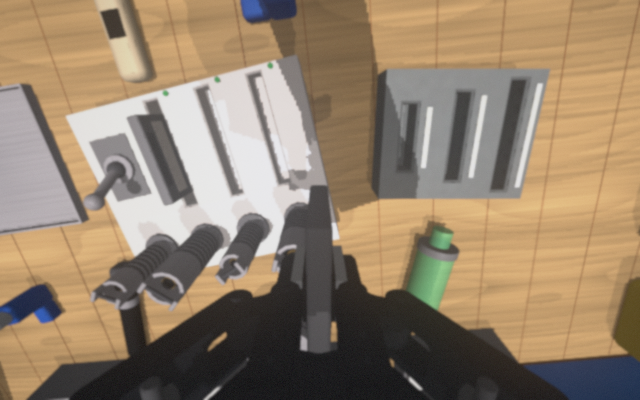

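The short pack is held. The caddy is fully in view and nearly square to the tool, with the short slot at (409,136) and the medium slot at (458,136).

```bash
sed -e '/^for n in/,$d' -e 's/w5/w6/' p.py > p6.py; python3 p6.py | grep -v pack; cat > pk.py <<'E'
from h import *
z=np.load("w6.npz"); P=cloud(z["im"],z["d"],camera_info("wrist"),z["M"])
T=np.eye(4); T[:3,:3]=R.from_euler('xyz',[-179.986,-.053,173.902],degrees=True).as_matrix(); T[:3,3]=[.5579,.118,.2719]
Q=(P-T[:3,3])@T[:3,:3]
m=(abs(Q[...,1])<.012)&(abs(Q[...,0])<.06)&(Q[...,2]>.0)&(Q[...,2]<.09)
m[:180]=0
for lo,hi in((.0,.03),(.03,.06),(.06,.09)):
    k=m&(Q[...,2]>lo)&(Q[...,2]<=hi)
    if k.sum()>10: print(lo,k.sum(),Q[k].min(0).round(4),Q[k].max(0).round(4))
E
python3 pk.py
```

```text
wrist deck ((524.687744140625, 287.688232421875), (181.71018981933594, 150.113037109375), 84.09609985351562) px [378  68] [549 198]
  slot ((518.3952026367188, 227.4979248046875), (19.583818435668945, 79.82646942138672), 83.92044830322266)
  slot ((524.43896484375, 284.96221923828125), (22.372589111328125, 105.2940673828125), 83.24441528320312)
  slot ((532.4385375976562, 345.87884521484375), (20.149173736572266, 133.37509155273438), 84.48578643798828)
0.0 773 [ 0.0108 -0.0119  0.    ] [0.0352 0.012  0.0299]
0.03 255 [ 0.0323 -0.0061  0.03  ] [0.0352 0.0059 0.0599]
0.06 14 [ 0.0342 -0.0044  0.06  ] [0.0349 0.0049 0.0622]
```

```bash
python3 g.py .5185 .2274 .14 174.05
```

```text
ee [0.5573 0.1171 0.2716] [-1.7996e+02 -1.0000e-01  1.7386e+02] off [0.501 1.056 1.316]
yaw -0.001
```

Request:
servo_tool:
  rows:
    - {"offset": [0.25,0.5,0],"yaw": -0.001,"claw": 1}
    - {"offset": [0.5,1,0],"yaw": -0.001,"claw": 1}
    - {"offset": [0.5,1,0],"yaw": -0.001,"claw": 1}
    - {"offset": [0.5,1,0.5],"yaw": -0.001,"claw": 1}
    - {"offset": [0.5,1,1],"yaw": -0.001,"claw": 1}
    - {"offset": [0.5,1,1],"yaw": -0.001,"claw": 1}
    - {"offset": [0.5,1,1],"yaw": -0.001,"claw": 1}

```text
time: 45.6
ee_pos: [0.5189, 0.2208, 0.1749]
tcp_rot: [180.0, 0.1, 173.9]
wrist_force: [-1.4, 0.8, -0.0]
opening: 0.0115
grasp_force: 39.5
```

```bash
python3 g.py .5185 .2274 .08 174.05
```

```text
ee [0.5189 0.2208 0.1749] [1.7996e+02 1.0000e-01 1.7391e+02] off [0.013 0.064 0.949]
yaw -0.0008
```

Request:
servo_tool:
  rows:
    - {"offset": [0.013,0.064,0.2],"yaw": -0.001,"claw": 1}
    - {"offset": [0.013,0.064,0.4],"yaw": -0.001,"claw": 1}
    - {"offset": [0.013,0.064,0.5],"yaw": -0.001,"claw": 1}
    - {"offset": [0.013,0.064,0.5],"yaw": -0.001,"claw": 1}
    - {"offset": [0.013,0.064,0.6],"yaw": -0.001,"claw": 1}
    - {"offset": [0.013,0.064,0.7],"yaw": -0.001,"claw": 1}
    - {"offset": [0.013,0.064,0.7],"yaw": -0.001,"claw": 1}

```text
time: 46.48
ee_pos: [0.5173, 0.2277, 0.1017]
tcp_rot: [-180.0, -0.1, 174.1]
wrist_force: [0.4, -0.2, -0.5]
opening: 0.0115
grasp_force: 39.6
```

Request:
servo_tool:
  rows:
    - {"offset": [0,0,0.1],"yaw": 0,"claw": 1}
    - {"offset": [0,0,0.18],"yaw": 0,"claw": 1}
    - {"offset": [0,0,0.22],"yaw": 0,"claw": 1}
    - {"offset": [0,0,0.22],"yaw": 0,"claw": 1}

```text
time: 46.98
ee_pos: [0.5176, 0.2279, 0.0804]
tcp_rot: [-180.0, -0.0, 174.1]
wrist_force: [-0.1, 0.4, -1.6]
opening: 0.0115
grasp_force: 39.6
```

Request:
servo_tool:
  rows:
    - {"offset": [0,0,0],"yaw": 0,"claw": 0.58}
    - {"offset": [0,0,0],"yaw": 0,"claw": 0.58}
    - {"offset": [0,0,0],"yaw": 0,"claw": 0.58}
    - {"offset": [0,0,-0.2],"yaw": 0,"claw": 0.58}
    - {"offset": [0,0,-0.5],"yaw": 0,"claw": 0.58}
    - {"offset": [0,0,-1],"yaw": 0,"claw": 0.58}
    - {"offset": [0,0,-1],"yaw": 0,"claw": 0.58}

```text
time: 47.85
ee_pos: [0.5193, 0.2287, 0.1852]
tcp_rot: [179.8, 0.3, 174.1]
wrist_force: [1.2, 0.2, 0.2]
opening: 0.0357
grasp_force: 0.0
```

Request:
servo_tool:
  rows:
    - {"offset": [0,-0.3,-0.4],"yaw": 0,"claw": 0.58}
    - {"offset": [-0.07,-0.93,-0.4],"yaw": 0,"claw": 0.58}
    - {"offset": [-0.07,-0.93,-0.4],"yaw": 0,"claw": 0.58}
    - {"offset": [-0.07,-0.93,-0.4],"yaw": 0,"claw": 0.58}

```text
time: 48.35
ee_pos: [0.5152, 0.1346, 0.2203]
tcp_rot: [180.0, -0.0, 174.1]
wrist_force: [0.5, 0.4, -0.8]
opening: 0.0358
grasp_force: 0.0
```

Request:
servo_tool:
  rows:
    - {"offset": [0,-0.46,0],"yaw": 0,"claw": 0.58}
    - {"offset": [-0.07,-0.93,0],"yaw": 0,"claw": 0.58}
    - {"offset": [-0.07,-0.93,0],"yaw": 0,"claw": 0.58}
    - {"offset": [-0.07,-0.93,0],"yaw": 0,"claw": 0.58}

```text
time: 48.85
ee_pos: [0.5128, 0.0425, 0.2204]
tcp_rot: [180.0, -0.0, 174.2]
wrist_force: [-0.7, 0.1, 0.8]
opening: 0.0358
grasp_force: 0.0
```

Request:
servo_tool:
  rows:
    - {"offset": [0,-0.46,0],"yaw": -0.036,"claw": 0.58}
    - {"offset": [-0.06,-0.92,0],"yaw": -0.072,"claw": 0.58}
    - {"offset": [-0.06,-0.92,0],"yaw": -0.072,"claw": 0.58}
    - {"offset": [-0.06,-0.92,0.3],"yaw": -0.072,"claw": 0.58}
    - {"offset": [-0.06,-0.92,0.3],"yaw": -0.072,"claw": 0.58}
    - {"offset": [-0.06,-0.92,0.3],"yaw": -0.072,"claw": 0.58}

```text
time: 49.6
ee_pos: [0.5095, -0.0495, 0.1915]
tcp_rot: [180.0, 0.0, -172.8]
wrist_force: [0.4, -0.3, 1.0]
opening: 0.0359
grasp_force: 0.0
```

```bash
python3 g.py .5081 -.0508 .094 -172.96
```

```text
ee [ 0.5095 -0.0495  0.1915] [ 1.7999e+02  2.0000e-02 -1.7283e+02] off [ 0.016 -0.012  0.975]
yaw 0.0007
```

Request:
servo_tool:
  rows:
    - {"offset": [0.016,-0.012,0],"yaw": 0.0007,"claw": 0.58}
    - {"offset": [0.016,-0.012,0.3],"yaw": 0.0007,"claw": 0.58}
    - {"offset": [0.016,-0.012,0.6],"yaw": 0.0007,"claw": 0.58}
    - {"offset": [0.016,-0.012,0.85],"yaw": 0.0007,"claw": 0.58}
    - {"offset": [0.016,-0.012,0.975],"yaw": 0.0007,"claw": 0.58}
    - {"offset": [0.016,-0.012,0.975],"yaw": 0.0007,"claw": 0.58}
    - {"offset": [0.016,-0.012,0.975],"yaw": 0.0007,"claw": 1}
    - {"offset": [0.016,-0.012,0.975],"yaw": 0.0007,"claw": 1}
    - {"offset": [0.016,-0.012,0.975],"yaw": 0.0007,"claw": 1}
    - {"offset": [0.016,-0.012,0.975],"yaw": 0.0007,"claw": 1}

```text
time: 50.85
ee_pos: [0.5085, -0.052, 0.0945]
tcp_rot: [-180.0, 0.1, -173.0]
wrist_force: [-1.0, 0.4, 6.8]
opening: 0.0112
grasp_force: 42.7
```

Request:
servo_tool:
  rows:
    - {"offset": [0,0,-0.15],"yaw": 0,"claw": 1}
    - {"offset": [0,0,-0.3],"yaw": 0,"claw": 1}
    - {"offset": [0,0,-0.5],"yaw": 0,"claw": 1}
    - {"offset": [0,0,-0.75],"yaw": 0,"claw": 1}
    - {"offset": [0,0,-1],"yaw": 0,"claw": 1}
    - {"offset": [0,0,-1],"yaw": 0,"claw": 1}

```text
time: 51.6
ee_pos: [0.5088, -0.0521, 0.1958]
tcp_rot: [-179.9, 0.2, -173.0]
wrist_force: [1.0, -0.4, -2.0]
opening: 0.011
grasp_force: 41.7
```

Request:
servo_tool:
  rows:
    - {"offset": [0,0.3,-0.6],"yaw": 0,"claw": 1}
    - {"offset": [-0.3,0.8,-0.8],"yaw": 0.03,"claw": 1}
    - {"offset": [-0.3,0.8,-0.8],"yaw": 0.072,"claw": 1}
    - {"offset": [-0.3,0.8,-0.8],"yaw": 0.072,"claw": 1}

```text
time: 52.1
ee_pos: [0.5279, 0.0316, 0.2724]
tcp_rot: [-180.0, -0.1, 174.1]
wrist_force: [-0.5, -0.4, -2.1]
opening: 0.0113
grasp_force: 41.7
```

Request:
servo_tool:
  rows:
    - {"offset": [-0.15,0.5,0],"yaw": 0,"claw": 1}
    - {"offset": [-0.3,1,0],"yaw": 0,"claw": 1}
    - {"offset": [-0.3,1,0],"yaw": 0,"claw": 1}
    - {"offset": [-0.3,1,0],"yaw": 0,"claw": 1}

```text
time: 52.6
ee_pos: [0.5678, 0.1267, 0.2725]
tcp_rot: [-180.0, -0.1, 174.1]
wrist_force: [-0.0, 0.5, -1.2]
opening: 0.0113
grasp_force: 41.7
```

```bash
sed -i 's/w6/w7/g' b.py p6.py; python3 b.py; python3 p6.py | grep -v pack;  python3 g.py .5247 .2869 .14 174.05
```

```text
tip 0.022
{'q': array([ 1.25822e+01,  1.00500e+01,  1.78467e+01,  9.78860e+01,
       -1.80000e-02,  1.84670e+01]), 'ee_pos': array([0.5678, 0.1267, 0.2725]), 'tcp_rot': array([-1.799547e+02, -7.900000e-02,  1.741152e+02])}
wrist deck ((524.7974853515625, 287.6280517578125), (181.61720275878906, 150.28582763671875), 84.14067077636719) px [371  60] [542 192]
  slot ((519.4075317382812, 232.18405151367188), (28.99065399169922, 81.05765533447266), 84.10465240478516)
  slot ((523.4129028320312, 287.9947509765625), (21.54253578186035, 106.92366027832031), 84.02357482910156)
  slot ((528.9931640625, 346.51806640625), (19.777048110961914, 130.62362670898438), 84.06735229492188)
ee [0.5678 0.1263 0.2729] [-1.7997e+02 -4.0000e-02  1.7405e+02] off [0.594 1.553 1.329]
yaw 0.0
```

View pics/w7.png

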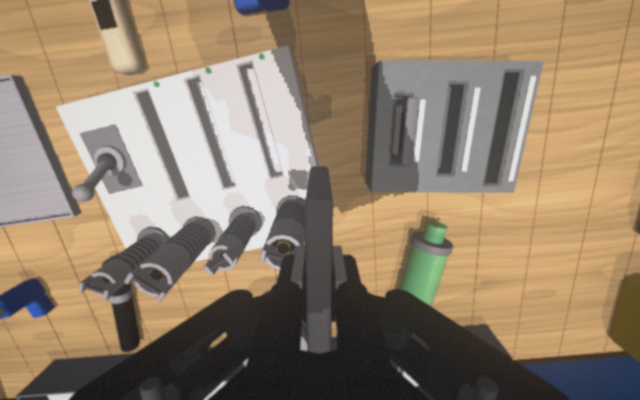

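The short pack sits in its slot at (405,130), the caddy has not moved, and the medium slot at (454,127) is free.

Request:
servo_tool:
  rows:
    - {"offset": [0.3,0.4,0],"yaw": 0,"claw": 1}
    - {"offset": [0.594,0.8,0],"yaw": 0,"claw": 1}
    - {"offset": [0.594,0.8,0],"yaw": 0,"claw": 1}
    - {"offset": [0.594,0.8,0],"yaw": 0,"claw": 1}

```text
time: 53.15
ee_pos: [0.5174, 0.2121, 0.2736]
tcp_rot: [-180.0, 0.0, 174.0]
wrist_force: [0.0, 1.0, -0.6]
opening: 0.0117
grasp_force: 41.7
```

Request:
servo_tool:
  rows:
    - {"offset": [0,0.4,0],"yaw": 0,"claw": 1}
    - {"offset": [0,0.755,0],"yaw": 0,"claw": 1}
    - {"offset": [0,0.755,0.3],"yaw": 0,"claw": 1}
    - {"offset": [0,0.755,0.7],"yaw": 0,"claw": 1}
    - {"offset": [0,0.755,1],"yaw": 0,"claw": 1}
    - {"offset": [0,0.755,1],"yaw": 0,"claw": 1}
    - {"offset": [0,0.755,1],"yaw": 0,"claw": 1}

```text
time: 54.02
ee_pos: [0.5261, 0.2876, 0.1748]
tcp_rot: [180.0, 0.1, 174.0]
wrist_force: [0.1, 0.3, -1.1]
opening: 0.011
grasp_force: 41.6
```

```bash
python3 g.py .5245 .2872 .08 174.05
```

```text
ee [0.5261 0.2876 0.1748] [1.7995e+02 8.0000e-02 1.7395e+02] off [ 0.017 -0.006  0.948]
yaw -0.0005
```

Request:
servo_tool:
  rows:
    - {"offset": [0.01,-0.006,0.2],"yaw": -0.0005,"claw": 1}
    - {"offset": [0.01,-0.006,0.4],"yaw": -0.0005,"claw": 1}
    - {"offset": [0.01,-0.006,0.5],"yaw": -0.0005,"claw": 1}
    - {"offset": [0.01,-0.006,0.5],"yaw": -0.0005,"claw": 1}
    - {"offset": [0.01,-0.006,0.6],"yaw": -0.0005,"claw": 1}
    - {"offset": [0.01,-0.006,0.7],"yaw": -0.0005,"claw": 1}
    - {"offset": [0.01,-0.006,0.7],"yaw": -0.0005,"claw": 1}

```text
time: 54.9
ee_pos: [0.5238, 0.2875, 0.1022]
tcp_rot: [-179.9, -0.1, 174.1]
wrist_force: [-0.2, -0.3, -1.3]
opening: 0.0114
grasp_force: 41.8
```

Inside the slot with no contact force. I lower it fully, release and retreat.

Request:
servo_tool:
  rows:
    - {"offset": [0,0,0.1],"yaw": 0,"claw": 1}
    - {"offset": [0,0,0.18],"yaw": 0,"claw": 1}
    - {"offset": [0,0,0.22],"yaw": 0,"claw": 1}
    - {"offset": [0,0,0.22],"yaw": 0,"claw": 1}

```text
time: 55.4
ee_pos: [0.5241, 0.2876, 0.0809]
tcp_rot: [-180.0, -0.0, 174.1]
wrist_force: [0.2, -0.5, -0.5]
opening: 0.0114
grasp_force: 41.8
```

Request:
servo_tool:
  rows:
    - {"offset": [0,0,0],"yaw": 0,"claw": 0.58}
    - {"offset": [0,0,0],"yaw": 0,"claw": 0.58}
    - {"offset": [0,0,0],"yaw": 0,"claw": 0.58}
    - {"offset": [0,0,-0.2],"yaw": 0,"claw": 0.58}
    - {"offset": [0,0,-0.5],"yaw": 0,"claw": 0.58}
    - {"offset": [0,0,-1],"yaw": 0,"claw": 0.58}
    - {"offset": [0,0,-1],"yaw": 0,"claw": 0.58}

```text
time: 56.28
ee_pos: [0.5257, 0.2885, 0.1859]
tcp_rot: [179.8, 0.3, 174.1]
wrist_force: [-0.0, 0.7, 0.5]
opening: 0.0361
grasp_force: 0.0
```

Request:
servo_tool:
  rows:
    - {"offset": [-0.4,-0.5,-0.4],"yaw": 0,"claw": 0.58}
    - {"offset": [-0.5,-1,-0.8],"yaw": 0,"claw": 0.58}
    - {"offset": [-0.5,-1,-0.8],"yaw": 0,"claw": 0.58}
    - {"offset": [-0.5,-1,-0.8],"yaw": 0,"claw": 0.58}

```text
time: 56.78
ee_pos: [0.564, 0.1828, 0.2611]
tcp_rot: [180.0, 0.0, 174.0]
wrist_force: [-0.0, 0.4, -0.3]
opening: 0.0358
grasp_force: 0.0
```

```bash
cat > z.py <<'E'
from h import *
im,d,c,M=shot("wrist"); save("pics/w8.png",im); P=cloud(im,d,c,M)
C=np.array([.5247,.2871]); th=np.radians(-5.95); Rc=np.array([[np.cos(th),np.sin(th)],[-np.sin(th),np.cos(th)]]); q=(P[...,:2]-C)@Rc.T
for n,y in(("long",.06),("med",0),("short",-.06)):
    m=(abs(q[...,1]-y)<.02)&(abs(q[...,0])<.07)&(P[...,2]>.08)&(P[...,2]<.12)
    if m.sum()>20: print(n,m.sum(),"top z",np.percentile(P[m][:,2],[50,99]).round(4),[np.round(v,1) for v in cv2.minAreaRect((q[m]*1000).astype(np.float32))])
print(get_obs()["ee_pos"],get_obs()["time"])
E
python3 z.py; python3 s.py; python3 e.py; python3 - <<'E'
import cv2; print()
E
```

```text
med 1302 top z [0.0891 0.0911] [array([-1.1, -1.2]), array([13. , 93.8]), np.float64(89.3)]
short 875 top z [0.0892 0.0911] [array([ -1.1, -59.8]), array([69.6, 12.5]), np.float64(0.1)]
[0.56357187 0.18350396 0.2601906 ] 56.825
scene 0.093 509 0.1848 [0.075  0.0936]
scene 0.031 307 0.1701 [0.0755 0.0337]
scene -0.031 445 0.1844 [ 0.0739 -0.0296]
scene -0.093 266 0.1688 [ 0.0755 -0.0918]
top 0.093 142 0.1877 [0.0708 0.0911]
top 0.031 80 0.1702 [0.0702 0.03  ]
top -0.031 132 0.1865 [ 0.0713 -0.0325]
top -0.093 81 0.1705 [ 0.0716 -0.0951]
0.075 14 -0.0403 -0.0244
0.085 11 -0.0303 -0.0183
0.095 11 -0.0271 -0.0141
0.105 11 -0.0198 -0.0057
0.115 24 -0.0188 -0.0033
0.125 5 -0.0153 -0.0072
[-0.88811532 -0.13185971  0.69734258]
```

View pics/w8.png

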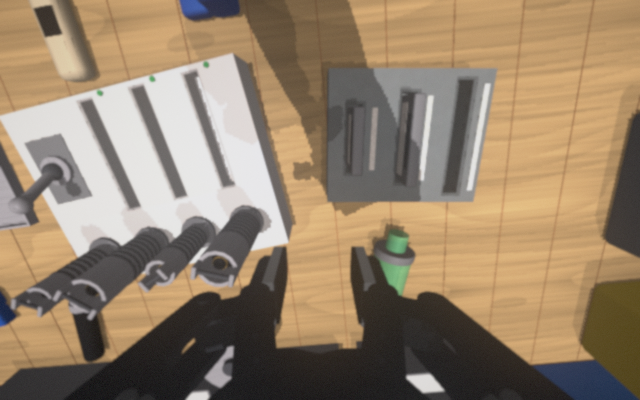

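Both packs are fully down, with tops at 89 mm against 14+75 expected, at (356,138) and (409,137). All four shells are home, the toggle is to the rear, and the charger's slots are empty.

```bash
python3 -c "
from workcell import *
print(job_done())"
```

```text
the job is handed in; nothing more can be done
None
```

I handed the job in at about 57 s: the charger is switched off, all four shells are home on cartridges of their own width, and the short and medium packs (no long pack was there) sit fully down in their caddy slots; the hand-in returned no verdict.

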